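# Free the jammed steel balls and lock them in their case

## Task

Dark steel balls are jammed in the necks of some of the tilted clear bottles in the rack: tap each of those bottles smartly on its upper side until its ball drops into the grey tray below. Put every ball into the open black case, then shut the lid fully, and only then swing the steel latch arm round across the lid's front lip until it rests fully home in its catch. Leave the red-capped vial, the solder spool and the loupe where they stand.

Things in the scene. Friction and masses are not known exactly. Their poses are not given: they have to be found in the camera images.
- bottle_1_tap (a point): point to tap, on the top line of the left (+y of the rack) clear bottle's body (46 mm diameter), about 169 mm above the bench. x of this frame runs along the bottle from mouth to base, z out of its upper side. The bottle rocks, mouth down, on a sprung pivot 38 mm off: pressed here it gives from 3 N, reaches its stop at 6 to 8 N about 12 mm lower, and springs back.
- bottle_1_mouth (a point): centre of the mouth of the left (+y of the rack) bottle (neck 28 mm outside, bore 22 mm), 123 mm above the bench; it points 24 deg below level, and bottles stand 60 mm apart. An inner lip 1.6 mm high holds the ball; a quick tap (about 0.2 m/s) that rocks the bottle near its stop frees it, if not at once then at a later one. It rolls down a fixed chute whose lower edge is 61 mm ahead of the mouth, 37 mm up.
- bottle_2_tap (a point): point to tap, on the top line of the middle clear bottle's body (46 mm diameter), about 169 mm above the bench. x of this frame runs along the bottle from mouth to base, z out of its upper side. The bottle rocks, mouth down, on a sprung pivot 38 mm off: pressed here it gives from 3 N, reaches its stop at 6 to 8 N about 12 mm lower, and springs back.
- bottle_2_mouth (a point): centre of the mouth of the middle bottle (neck 28 mm outside, bore 22 mm), 123 mm above the bench; it points 24 deg below level, and bottles stand 60 mm apart. An inner lip 1.6 mm high holds the ball; a quick tap (about 0.2 m/s) that rocks the bottle near its stop frees it, if not at once then at a later one. It rolls down a fixed chute whose lower edge is 61 mm ahead of the mouth, 37 mm up.
- bottle_3_tap (a point): point to tap, on the top line of the right (-y of the rack) clear bottle's body (46 mm diameter), about 169 mm above the bench. x of this frame runs along the bottle from mouth to base, z out of its upper side. The bottle rocks, mouth down, on a sprung pivot 38 mm off: pressed here it gives from 3 N, reaches its stop at 6 to 8 N about 12 mm lower, and springs back.
- bottle_3_mouth (a point): centre of the mouth of the right (-y of the rack) bottle (neck 28 mm outside, bore 22 mm), 123 mm above the bench; it points 24 deg below level, and bottles stand 60 mm apart. An inner lip 1.6 mm high holds the ball; a quick tap (about 0.2 m/s) that rocks the bottle near its stop frees it, if not at once then at a later one. It rolls down a fixed chute whose lower edge is 61 mm ahead of the mouth, 37 mm up.
- ball_1_center (a point): centre of the dark steel ball, 18 mm diameter, 24 g, that starts jammed in the neck of the left bottle (ball centre 9 mm inside the mouth); None if that bottle is empty. It rolls only a little when dropped.
- ball_2_center (a point): centre of the dark steel ball, 18 mm diameter, 24 g, that starts jammed in the neck of the middle bottle (ball centre 9 mm inside the mouth); None if that bottle is empty. It rolls only a little when dropped.
- ball_3_center (a point): centre of the dark steel ball, 18 mm diameter, 24 g, that starts jammed in the neck of the right bottle (ball centre 9 mm inside the mouth); None if that bottle is empty. It rolls only a little when dropped.
- tray_groove (a point): middle of the floor's shallow groove in the grey catch tray, where the balls come to rest, 4 mm above the tray's underside. The groove runs along y; the floor rises 14 deg to the front wall (inside face 26 mm off, -x) and 9 deg to the back wall (86 mm off, +x). Loose (0.3 kg), 120 (x) x 210 (y) mm outside, 30 mm high, walls 4 mm. It starts under the end of the chute.
- case_in (a point): centre of the inner floor of the black case (its tray of soldering tips makes a floor 12 mm above the bench, 94 mm in its x and 144 mm in its y inside, walls to 24 mm above the bench); the case is fixed. -x of this frame is the front of the case with the latch, +x the hinge side.
- case_hinge (a point): middle of the lid's hinge line at the back of the case, 24 mm above the bench; the hinge line runs along y of this frame (same axes as the case).
- case_lid (a joint): lid angle in rad: 0 shut, about 1.7 fully open (standing up, leaning slightly back). Shut, the lid is 100 x 150 mm and its top is 35 mm above the bench; open, it stands up to about 126 mm and its outer face leans to about 25 mm behind the hinge line. Light; falls shut by itself once pushed forward past upright.
- latch_pin (a point): centre of the upright steel pin (10 mm diameter, 28 mm tall, from 36 to 64 mm above the bench) on the latch arm, 55 mm from the pivot; push or hold it to swing the arm.
- latch_pivot (a point): on the vertical pivot axis of the latch arm, at the front right corner of the case, at the height of the pin's centre.
- latch (a joint): angle of the latch arm in rad, 0 pointing straight away from the case front, growing as it swings (clockwise seen from above) to 1.57, where it lies along the case front across the lid's lip, fully home in its catch. It stays where it is left. The catch's jaw reaches 42 mm above the bench, 18 mm beyond the pin.
- vial: red-capped glass vial, 27 mm diameter, 56 mm tall, origin at its underside; leave alone
- spool: solder spool, 52 mm diameter, 32 mm high, origin at its underside; leave alone
- magnifier: black eye loupe, 37 mm diameter, 35 mm high, origin at its underside; leave alone
Not all that is in view belongs to the job. Of the things that look like the part that bears tray_groove, the larger one is meant.

How it is judged:
By the outcome, as a careful person would: the job done as asked, in the order asked, and still so for the second after the job is handed in, with the robot touching nothing.
Of ball_1, ball_2, ball_3 only 2 to 3 are there at a start; the rules pass over those that are not, and their reading is None.
At some moment in a run one of tray may be knocked a few centimetres aside while the robot is not near it.
It also fails if it takes over 210 s, if anything falls off the work surface, if the arm or the gripper's body presses on something with over 40 N, if the wrist force passes 120 N, or if a joint passes its speed limit or range.

## Robot

A 7-joint arm with a two-finger parallel gripper is mounted at the origin on a cart in front of the work surface, level with it; the furniture and walls round the work are solid. World frame = base frame: x ahead of the robot, y to its left, z up, the work surface at z = 0. Lengths are in m, angles in rad, forces in N, time in s.
With the tool pointing down it reaches from about 0.35 to 0.775 m from the base axis. Payload 3.1 kg.
Tool frame: the origin (TCP) lies on the centre line of the jaws, within the pads' length; the fingertips stand 17 mm ahead of it and the grasp point (between the pads) lies 2 mm behind it; z points along the fingers, y is the line along which they close (so a half turn about z gives the same grasp; the last joint's range is limited). The gripper opens to 85 mm and grips with 20 to 120 N. Pads are 22 mm wide; open, the fingers measure 114 mm over their backs; the gripper's body (76 mm by 85 mm) begins 54 mm behind the grasp point. The pads swing forward as they close: fully open they stand 13 mm farther back than shut.
Start: joints at [-1.212, 0.311, 0.014, 1.512, -0.004, 1.319, -0.027], TCP at [0.215, 0.506, 0.216] pointing down, gripper open.
Joint ranges: [-2.7, 2.7], [-0.3, 1.91], [-1.27, 1.3], [0.12, 2.57], [-1.44, 4.58], [0.2, 2.03], [-3.05, 3.05]. Speed limits (rad/s): [2.79, 2.79, 3.14, 3.14, 3.14, 3.14, 3.14].

## Interface

Orientations are given as a unit quaternion [w, x, y, z].
In Python, from cell import env, capture gives the robot as it stands.
- The arm moves only by the tool play_rows, never from a script. Its argument "targets" is a list of rows, each a list of 3 entries, a list of its own where there are three numbers: the shift along the tool's x, y, z in mm, then the turn, a rotation vector about the tool's x, y, z in rad, then the gripper command: -1 is shut, 1 is fully open, values between are in proportion. A call has exactly 8 rows; each row is the pose to reach, as a shift and turn from the pose commanded when the call began, along the tool's axes at that moment; what a row does not reach only later rows make up. A row lasts 1/8 s, in which the tool goes at most 62.5 mm and 10.7 degrees, less where a joint would pass 70% of its speed; a pose out of reach is approached as far as the arm can. A call with a gripper value outside its range is refused whole. The fingers move at their own pace and stop on an object; the grip force is fixed at half the most. Time passes only in rows, so rows that repeat a pose let the fingers close, or fill a call up. It gives the time, the measured TCP pose, the force, the opening and the grip force at its end, in the units of the state.
- env.get_obs(): the state, without advancing time (a new reading comes with each control period).
- capture(name): name is "scene" or "top" or "wrist"; returns a dict with "img" (420x560x3 uint8, red, green, blue), "K" (3x3 intrinsics, pixels), "rvec" (rotation vector, rad) and "tvec" (3), from world to camera coordinates, as OpenCV has them; the wrist camera has in their place "mount" (4x4, takes a point from camera to tool coordinates, whose origin is the TCP and whose axes are the flange's). Camera axes: x right, y down, z forward; pixel columns grow to the right and rows downward; lengths in m; the calibration is good to about 2 mm. The wrist camera is an equidistant fisheye: a pixel r from the principal point sees the ray r / f radians off the axis. A picture is of the moment at which its call begins: read the wrist's pose just before it. There is no depth.
- env.job_done(): hands the job in; it is judged then, once.
The state is a dict: "time": time; "qpos": joint angles; "joint_velocities": joint speeds; "effort": joint torques, N m; "tcp_pos": TCP position; "orientation": TCP orientation; "wrist_force": force on the tool from outside, world axes, zero at the start; "wrist_torque": the same for the moment, N m; "gripper_width": finger opening in m; "grasp_force": force on a finger pad.
Only numpy, scipy, OpenCV 4.12 (cv2) and the standard library are available. Lean on these libraries where they do the work, as an engineer would, in place of code of your own. Each camera call takes 0.05 s, during which the arm holds its last target. There are 200 camera calls.

## Working session

There is one attempt and no reset: what is moved stays moved. The work goes in short steps, Python scripts to look and compute and a tool call to move; the robot and the scene stay as the last step left them, time stands still between calls to the robot, and variables do not carry over. Pictures are saved under pics/ and viewed, at most 14 in all, crops included, and the job is handed in when it is done.

Besides the shell and the picture viewer there is one more tool, called as name(argument=value, ...) on one line, values as JSON. play_rows: Moves the arm, as the interface text tells. Its arguments: {"type":"object","properties":{"targets":{"type":"array"}},"required":["targets"]}

```bash
ls; mkdir -p pics; python3 - <<'E'
from cell import env,capture
import cv2,numpy as np
o=env.get_obs();print({k:np.round(v,3).tolist() for k,v in o.items()})
for n in("scene","top"):
    c=capture(n);cv2.imwrite(f"pics/{n}0.png",c["img"][:,:,::-1]);print(n,c["K"].tolist(),c["rvec"],c["tvec"])
    R=cv2.Rodrigues(np.array(c["rvec"]))[0];print(-R.T@np.array(c["tvec"]).ravel(),R[2])
c=capture("wrist");print(c["K"],c["mount"])
E
```

```text
pics
{'time': 0.0, 'qpos': [-1.212, 0.312, 0.014, 1.513, -0.004, 1.319, -0.027], 'joint_velocities': [0.001, 0.0, -0.003, -0.001, -0.0, 0.001, 0.0], 'effort': [-0.001, -37.991, 0.146, -23.059, 0.012, 0.014, 0.0], 'tcp_pos': [0.214, 0.506, 0.215], 'orientation': [-0.0, 0.199, 0.98, -0.001], 'wrist_force': [-0.255, -0.621, 0.664], 'wrist_torque': [-0.055, -0.088, 0.018], 'grasp_force': 0.0, 'gripper_width': 0.086}
scene [[490.1362002127802, 0.0, 285.4577729466577], [0.0, 490.1362002127802, 213.52310522238528], [0.0, 0.0, 1.0]] [ 2.08461918 -0.6610902   0.32193362] [-0.55101582  0.22134129  1.34460496]
[-0.09005499 -1.13582357  0.9286376 ] [ 0.45926726  0.68702742 -0.56308695]
top [[492.73645621245595, 0.0, 277.28756607211653], [0.0, 492.73645621245595, 213.15662510120004], [0.0, 0.0, 1.0]] [ 2.16532477 -2.17733869  0.08294417] [-0.15890604  0.55808825  1.46094105]
[ 0.42744814 -0.17814902  1.50220284] [ 0.08740729  0.01088449 -0.99611319]
[[325.1922621    0.         285.28265305]
 [  0.         325.1922621  208.21169033]
 [  0.           0.           1.        ]] [[-1.37548228e-03 -9.60398398e-01 -2.78627037e-01  7.10500930e-02]
 [ 9.99999040e-01 -1.27400502e-03 -5.45275774e-04 -1.22428749e-04]
 [ 1.68709735e-04 -2.78627520e-01  9.60399228e-01 -1.58340204e-01]
 [ 0.00000000e+00  0.00000000e+00  0.00000000e+00  1.00000000e+00]]
```

View pics/scene0.png

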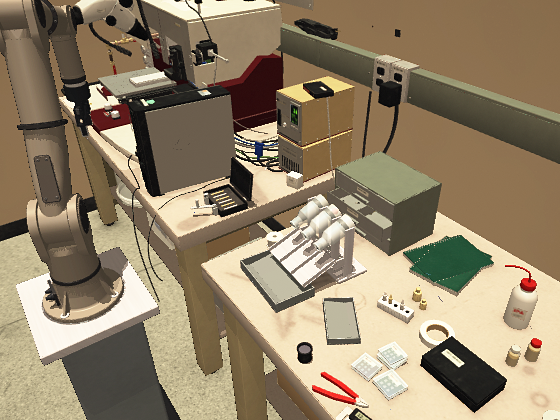

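View pics/top0.png

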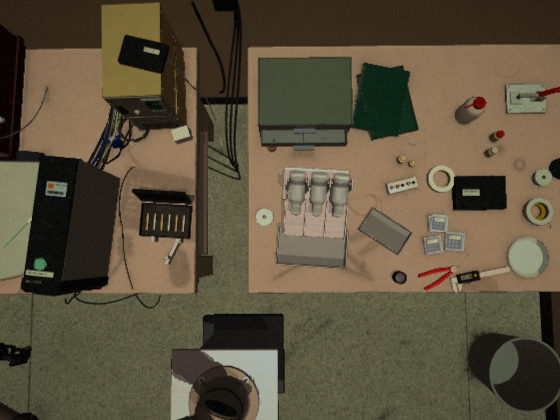

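Top view: the three bottles are at about (297..340,190). The larger grey tray is at (312,248), under the chute, and the smaller grey tray at (385,230) is a decoy. The open black case is at (165,220) with its latch arm at (173,250); the closed black box at (480,193) is a decoy. I'll confirm with an enlarged crop.

```bash
python3 - <<'E'
import cv2,numpy as np
t=cv2.imread("pics/top0.png");s=cv2.imread("pics/scene0.png")
f=lambda a,w,h:cv2.resize(a,(w,h),interpolation=cv2.INTER_CUBIC)
a=f(t[160:275,270:360],360,460) #x4
b=f(t[180:280,130:205],345,460) #4.6
cv2.imwrite("pics/c1.png",np.hstack([a,b]))
a=f(s[185:310,230:370],448,400) #3.2
b=f(s[150:225,185:255],373,400) #5.33
cv2.imwrite("pics/c2.png",np.hstack([a,b])[:, :800])
E
```

```text
(no output)
```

View pics/c1.png

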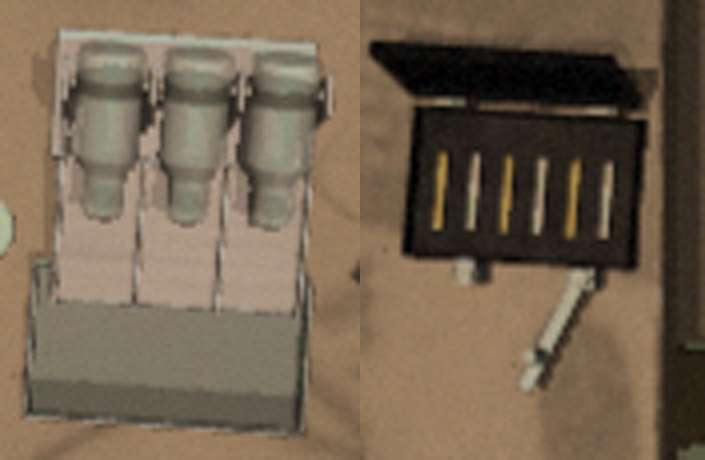

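View pics/c2.png

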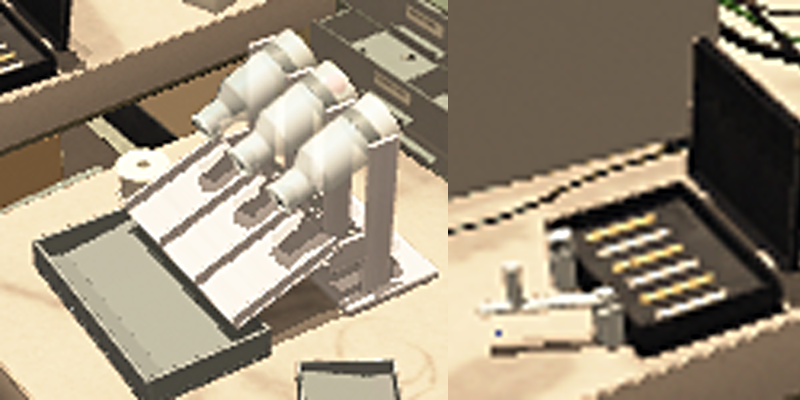

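```bash
cat > h.py <<'E'
from cell import env,capture
import cv2,numpy as np
from scipy.spatial.transform import Rotation as Ro
def cam(n):
    c=capture(n);c["K"]=np.array(c["K"]);return c
def save(c,name,crop=None,s=1):
    im=c["img"][:,:,::-1]
    if crop: im=im[crop[1]:crop[3],crop[0]:crop[2]]
    cv2.imwrite(f"pics/{name}.png",cv2.resize(im,None,fx=s,fy=s,interpolation=cv2.INTER_CUBIC))
def ray(n,px,c,o=None):
    K=c["K"];u=(np.array(px,float)-K[:2,2])/[K[0,0],K[1,1]]
    if n!="wrist":
        R=cv2.Rodrigues(np.array(c["rvec"]))[0]
        return -R.T@np.array(c["tvec"]).ravel(),R.T@np.r_[u,1]
    r=np.linalg.norm(u);d=np.r_[u/max(r,1e-9)*np.sin(r),np.cos(r)]
    M=np.array(c["mount"]);T=tcpR(o)
    return np.array(o["tcp_pos"])+T.apply(M[:3,3]),T.apply(M[:3,:3]@d)
def atz(n,px,z,c,o=None):
    p,d=ray(n,px,c,o);return p+d*(z-p[2])/d[2]
def tcpR(o):
    q=o["orientation"];return Ro.from_quat([q[1],q[2],q[3],q[0]])
def shift(tgt,o=None):  # world TCP target -> tool mm
    o=o or env.get_obs();return tcpR(o).inv().apply(np.array(tgt)-o["tcp_pos"])*1000
E
python3 - <<'E'
from h import *
c=cam("top");P=lambda p,z:np.round(atz("top",p,z,c),4)
for nm,p,z in [("trayUL",(278.75,225.5),.03),("trayLL",(277,263),.03),("trayLR",(345.75,268.25),.03),("trayUR",(347.5,230),.03),
 ("m1",(296.2,214),.115),("m2",(317,215),.115),("m3",(337.5,217),.115),("rackchuteL",(284,235),.037),("rackchuteR",(344.5,237.5),.037),
 ("rackUL",(285,168),.0),("caseUL",(142,203.5),.024),("caseUR",(191.5,206),.024),("caseLR",(190.2,238.3),.024),("caseLL",(139.8,234.8),.024),
 ("pin",(169,256.5),.064),("pivot",(180.4,239.8),.05),("catch",(153,239),.03),("spool",(265,217),.032),("vial",(498,133),.056),("loupe",(400,277),.035)]:
  print(nm,P(p,z))
E
```

```text
trayUL [ 0.5195 -0.1663  0.03  ]
trayLL [ 0.4079 -0.1605  0.03  ]
trayLR [ 0.3914 -0.3643  0.03  ]
trayUR [ 0.5049 -0.3714  0.03  ]
m1 [ 0.5465 -0.2164  0.115 ]
m2 [ 0.5433 -0.2751  0.115 ]
m3 [ 0.5373 -0.3328  0.115 ]
rackchuteL [ 0.4907 -0.1818  0.037 ]
rackchuteR [ 0.4823 -0.3613  0.037 ]
rackUL [ 0.699  -0.1862  0.    ]
caseUL [0.589  0.2473 0.024 ]
caseUR [0.5804 0.0971 0.024 ]
caseLR [0.4829 0.1    0.024 ]
caseLL [0.4943 0.2521 0.024 ]
pin [0.4287 0.1539 0.064 ]
pivot [0.4777 0.1241 0.05  ]
catch [0.4812 0.2105 0.03  ]
spool [ 0.5451 -0.1252  0.032 ]
vial [ 0.7897 -0.8199  0.056 ]
loupe [ 0.3651 -0.5229  0.035 ]
```

```bash
cat >> h.py <<'E'
def Rt(yaw,pitch=0): # tool down, tool x to the robot side (yaw of rack/case x axis, deg); pitch deg tilts fingertips forward
    a,p=np.radians([yaw,pitch]);X=np.array([np.cos(a),np.sin(a),0]);Z=np.array([0,0,1.])
    z=-np.cos(p)*Z+np.sin(p)*X; x=-np.cos(p)*X-np.sin(p)*Z
    return Ro.from_matrix(np.c_[x,np.cross(z,x),z])
def rel(pos,R=None,o=None):
    o=o or env.get_obs();T=tcpR(o);print(np.round(shift(pos,o)).astype(int).tolist(),np.round((T.inv()*R).as_rotvec(),3).tolist() if R else "")
E
python3 - <<'E'
from h import *
for p in [(.27,.30,.32),(.41,.05,.32),(.42,-.27,.27)]: rel(p,Rt(-4))
E
```

```text
[-132, -168, -104] [-0.001, -0.0, -0.331]
[-358, -344, -104] [-0.001, -0.0, -0.331]
[-492, -634, -53] [-0.001, -0.0, -0.331]
```

play_rows(targets=[[[-132, -168, -104], [0, 0, -0.16], -1], [[-132, -168, -104], [0, 0, -0.33], -1], [[-132, -168, -104], [0, 0, -0.33], -1], [[-132, -168, -104], [0, 0, -0.33], -1], [[-358, -344, -104], [0, 0, -0.33], -1], [[-358, -344, -104], [0, 0, -0.33], -1], [[-358, -344, -104], [0, 0, -0.33], -1], [[-358, -344, -104], [0, 0, -0.33], -1]])

```text
time: 1.2
tcp_pos: [0.3928, 0.08, 0.3205]
orientation: [0.0, 0.035, 0.999, 0.0]
wrist_force: [1.1, 0.3, 0.0]
gripper_width: 0.0001
grasp_force: 0.0
```

```bash
python3 - <<'E'
from h import *
print(env.get_obs()["time"],env.get_obs()["tcp_pos"]);rel((.40,-.27,.27),Rt(-4))
E
```

```text
1.2 [0.39282358 0.08003532 0.32052057]
[-32, -349, 50] [0.001, 0.001, -0.001]
```

play_rows(targets=[[[-12, -60, 30], [0, 0, 0], -1], [[-32, -349, 130], [0, 0, 0], -1], [[-32, -349, 130], [0, 0, 0], -1], [[-32, -349, 130], [0, 0, 0], -1], [[-32, -349, 130], [0, 0, 0], -1], [[-32, -349, 130], [0, 0, 0], -1], [[-32, -349, 130], [0, 0, 0], -1], [[-32, -349, 130], [0, 0, 0], -1]])

```text
time: 2.2
tcp_pos: [0.3994, -0.268, 0.1901]
orientation: [-0.0, 0.036, 0.999, 0.0]
wrist_force: [0.8, -0.0, -1.0]
gripper_width: -0.0001
grasp_force: 0.0
```

```bash
python3 - <<'E'
from h import *
o=env.get_obs();print(o["time"],o["tcp_pos"]);c=cam("wrist");save(c,"w1",(130,0,440,230),2.5)
E
```

```text
2.2 [ 0.3994255  -0.26804508  0.19008246]
```

View pics/w1.png

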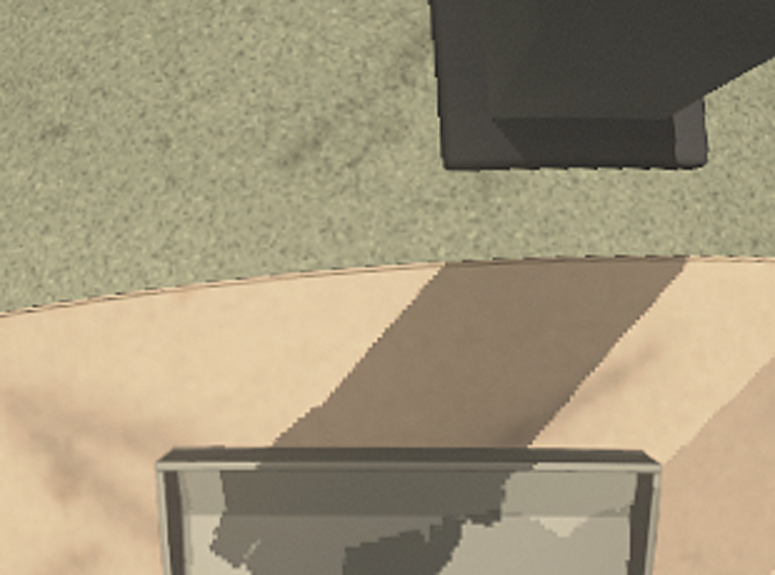

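The crop shows the robot side (up in this image is −x); the tray's front wall is at its lower edge. The bottles are at the bottom of the full frame, so I'll view that.

```bash
python3 - <<'E'
from h import *
c=cam("wrist");save(c,"w2",(150,190,420,420),2.6)
E
```

```text
(no output)
```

View pics/w2.png

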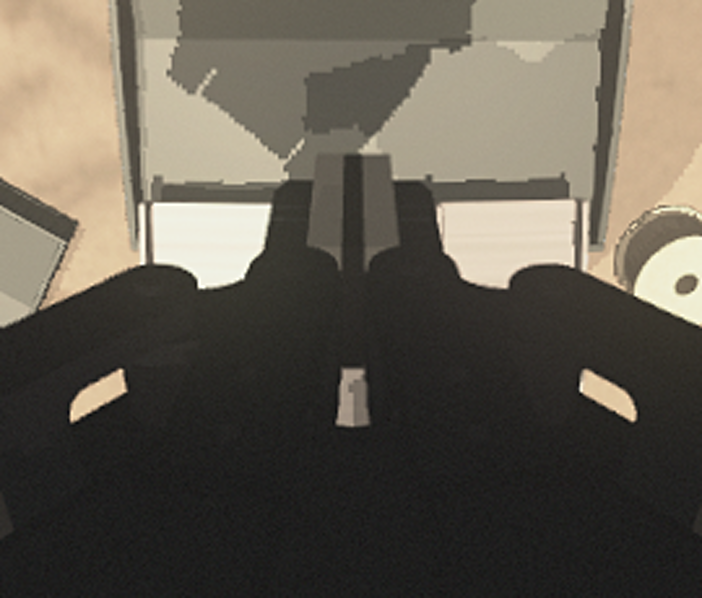

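The gripper body hides the bottles in this view. Turning the tool 90° moves the camera out to the side.

```bash
python3 - <<'E'
from h import *
print(np.round(env.get_obs()["qpos"],2))
c=cam("scene");im=c["img"][205:260,280:330,::-1]
cv2.imwrite("pics/m.png",cv2.resize(im,None,fx=11,fy=11,interpolation=cv2.INTER_NEAREST))
for p in [(.38,-.30,.22),(.38,-.34,.20)]: rel(p,Rt(-94)); rel(p,Rt(86))
E
```

```text
[-0.18  0.24  0.89  1.76 -0.2   1.23  2.26]
[18, -34, -29] [0.002, 0.0, 1.573]
[18, -34, -29] [-0.0, 0.002, -1.568]
[16, -74, -9] [0.002, 0.0, 1.573]
[16, -74, -9] [-0.0, 0.002, -1.568]
```

View pics/m.png

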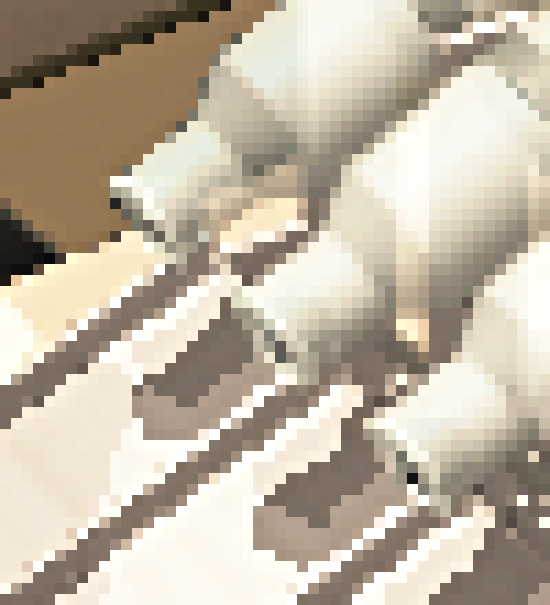

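```bash
python3 - <<'E'
from h import *
R=Ro.from_rotvec(np.radians(-25)*np.array([0,1,0]))*Rt(-94)
print(R.apply([0,0,1]));rel((.43,-.36,.19),R);rel((.43,-.36,.19),Rt(-94))
E
```

```text
[ 4.22618262e-01  2.77555756e-17 -9.06307787e-01]
[-36, -91, 1] [-0.363, -0.318, 1.546]
[-36, -91, 1] [0.002, 0.0, 1.573]
```

play_rows(targets=[[[-36, -91, 1], [-0.363, -0.318, 1.546], -1], [[-36, -91, 1], [-0.363, -0.318, 1.546], -1], [[-36, -91, 1], [-0.363, -0.318, 1.546], -1], [[-36, -91, 1], [-0.363, -0.318, 1.546], -1], [[-36, -91, 1], [-0.363, -0.318, 1.546], -1], [[-36, -91, 1], [-0.363, -0.318, 1.546], -1], [[-36, -91, 1], [-0.363, -0.318, 1.546], -1], [[-36, -91, 1], [-0.363, -0.318, 1.546], -1]])

```text
time: 3.35
tcp_pos: [0.4301, -0.3605, 0.1901]
orientation: [0.14, 0.677, 0.707, 0.15]
wrist_force: [-0.4, 0.9, 0.1]
gripper_width: -0.0
grasp_force: 0.0
```

```bash
python3 - <<'E'
from h import *
import pickle
o=env.get_obs();print(o["time"],o["tcp_pos"],np.round(o["qpos"],2),tcpR(o).apply([0,0,1]));c=cam("wrist");pickle.dump((c,o),open("w3.pkl","wb"));save(c,"w3",None,1.4)
E
```

```text
3.35 [ 0.43007453 -0.36047015  0.1900817 ] [-0.06  0.31  1.17  1.86 -0.76  1.09  1.45] [ 0.40012701  0.0222492  -0.91618958]
```

View pics/w3.png

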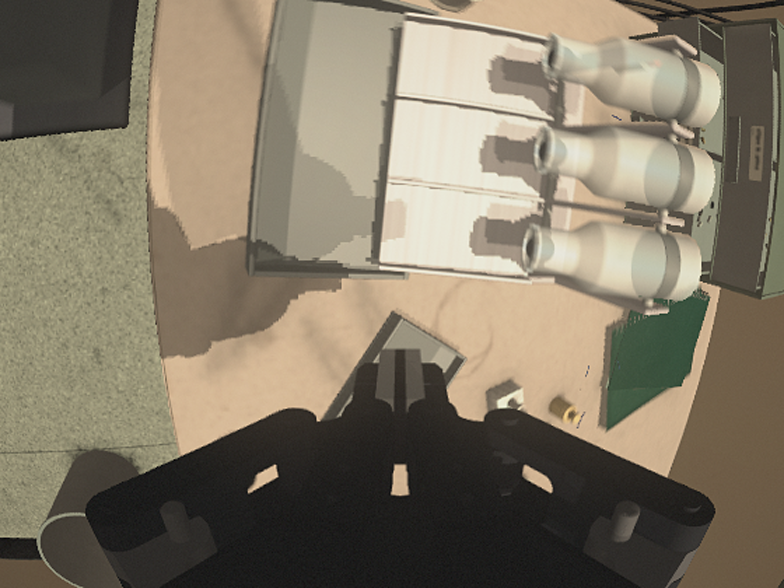

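The mouths are at (555,52), (543,147) and (530,246) in this 1.4x view. I'll enlarge them and compute positions.

```bash
python3 - <<'E'
from h import *
import pickle
c,o=pickle.load(open("w3.pkl","rb"))
im=c["img"][:,:,::-1];t=[]
for p in [(555,52),(543,147),(530,246)]:
    u,v=[int(a/1.4) for a in p];t.append(cv2.resize(im[v-18:v+18,u-18:u+18],(260,260),interpolation=cv2.INTER_CUBIC))
    print(atz("wrist",(p[0]/1.4,p[1]/1.4),.123,c,o))
cv2.imwrite("pics/w3m.png",np.hstack(t))
for n,p in [("chuteR",(379,264)),("chuteL",(402,17))]: print(n,atz("wrist",(p[0]/1.4,p[1]/1.4),.037,c,o))
for p in [(249,268),(276,0),(408,275)]: print("tray",atz("wrist",(p[0]/1.4,p[1]/1.4),.03,c,o))
E
```

```text
[ 0.55801894 -0.2097555   0.123     ]
[ 0.55029425 -0.27190704  0.123     ]
[ 0.54542361 -0.33293452  0.123     ]
chuteR [ 0.48093159 -0.35888719  0.037     ]
chuteL [ 0.49160724 -0.17761707  0.037     ]
tray [ 0.3889834  -0.35801275  0.03      ]
tray [ 0.40233682 -0.17350944  0.03      ]
tray [ 0.50760518 -0.37011796  0.03      ]
```

View pics/w3m.png

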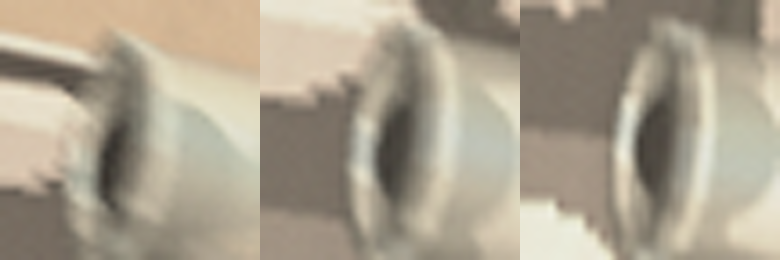

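All three mouths show the same dark body inside at roughly the mouth plane, so all three seem loaded. I'll tap bottle 3 first and then compare.

```bash
cat >> h.py <<'E'
YA=np.array([.058,.998,0])
RT=Ro.from_rotvec(np.radians(-24)*YA)*Rt(-93.3)
TAP={1:(.598,-.216,.169),2:(.595,-.276,.169),3:(.592,-.336,.169)}
def tap(i,clear=.025):
    return np.array(TAP[i])-RT.apply([0,0,1])*(.017+clear)
E
python3 - <<'E'
from h import *
print(RT.apply([0,0,1]))
rel(tap(3,.09),RT);rel(tap(3),RT)
E
```

```text
[ 0.40593076 -0.02359117 -0.9135993 ]
[22, 142, -22] [-0.007, -0.047, 0.085]
[19, 142, 43] [-0.007, -0.047, 0.085]
```

play_rows(targets=[[[0, 20, -22], [0, 0, 0], -1], [[20, 70, -22], [-0.007, -0.047, 0.085], -1], [[20, 120, -22], [-0.007, -0.047, 0.085], -1], [[20, 142, -22], [-0.007, -0.047, 0.085], -1], [[20, 142, 20], [-0.007, -0.047, 0.085], -1], [[20, 142, 43], [-0.007, -0.047, 0.085], -1], [[20, 142, 43], [-0.007, -0.047, 0.085], -1], [[20, 142, 43], [-0.007, -0.047, 0.085], -1]])

```text
time: 4.4
tcp_pos: [0.575, -0.3359, 0.2077]
orientation: [0.153, 0.708, 0.675, 0.14]
wrist_force: [-0.5, 0.6, 0.7]
gripper_width: -0.0001
grasp_force: 0.0
```

```bash
python3 - <<'E'
from h import *
rel(tap(3),RT);rel(tap(2),RT)
E
```

```text
[1, 0, 0] [-0.001, 0.003, 0.009]
[61, 0, 0] [-0.001, 0.003, 0.009]
```

play_rows(targets=[[[0, 0, 10], [0, 0, 0], -1], [[0, 0, 38], [0, 0, 0], -1], [[0, 0, 5], [0, 0, 0], -1], [[0, 0, 0], [0, 0, 0], -1], [[0, 0, 10], [0, 0, 0], -1], [[0, 0, 38], [0, 0, 0], -1], [[0, 0, 38], [0, 0, 0], -1], [[0, 0, 38], [0, 0, 0], -1]])

```text
time: 5.4
tcp_pos: [0.5905, -0.3361, 0.1715]
orientation: [0.152, 0.709, 0.675, 0.14]
wrist_force: [0.4, 0.5, 0.2]
gripper_width: -0.0
grasp_force: 0.0
```

```bash
python3 - <<'E'
from h import *
import pickle
o=env.get_obs();print(o["time"],np.round(o["wrist_force"],1),np.linalg.norm(o["wrist_force"]));rel(tap(3),RT)
c=cam("wrist");pickle.dump((c,o),open("w4.pkl","wb"));save(c,"w4",None,1.4)
E
```

```text
5.4 [0.4 0.5 0.2] 0.705231894826968
[0, 0, -39] [-0.003, 0.002, 0.009]
```

View pics/w4.png

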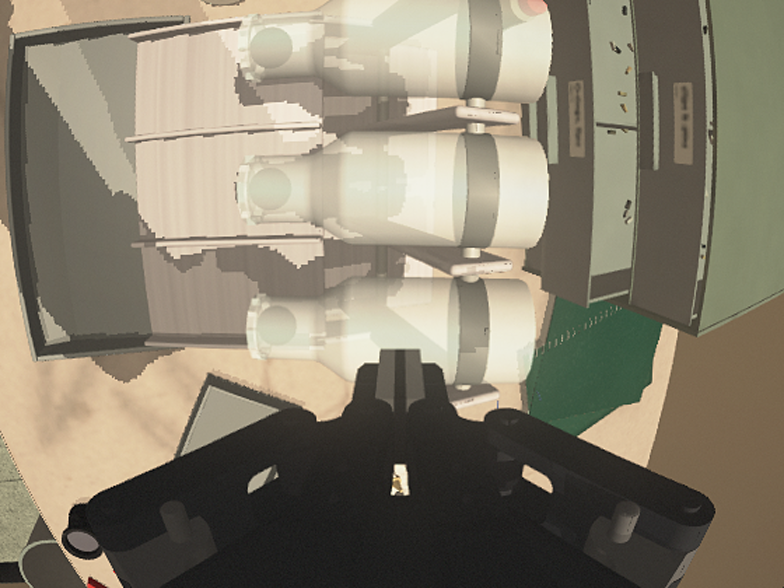

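All three balls show through the necks, at (272,47), (272,187) and (275,325). My press touched nothing: the force was about 0. I'll recompute the positions.

```bash
python3 - <<'E'
from h import *
import pickle
c,o=pickle.load(open("w4.pkl","rb"))
A=lambda p,z:np.round(atz("wrist",(p[0]/1.4,p[1]/1.4),z,c,o),4)
print("tip",np.array(o["tcp_pos"])+tcpR(o).apply([0,0,.017]))
for p in [(272,47),(272,187),(275,325)]: print("ball",A(p,.1255))
for p in [(470,102),(470,253),(462,388)]: print("trun",A(p,.155))
for p in [(415,150),(415,240)]: print("b2 body edges",A(p,.146))
for p in [(415,280),(415,380)]: print("b3 body edges",A(p,.146))
for p in [(131,139),(140,243)]: print("chute ribs",A(p,.037))
E
```

```text
tip [ 0.59733589 -0.33653472  0.15592914]
ball [ 0.5596 -0.2132  0.1255]
ball [ 0.5562 -0.2726  0.1255]
ball [ 0.5506 -0.3326  0.1255]
trun [ 0.6339 -0.2417  0.155 ]
trun [ 0.6322 -0.3055  0.155 ]
trun [ 0.6285 -0.3701  0.155 ]
b2 body edges [ 0.6123 -0.2613  0.146 ]
b2 body edges [ 0.6107 -0.2989  0.146 ]
b3 body edges [ 0.61   -0.3163  0.146 ]
b3 body edges [ 0.6083 -0.3646  0.146 ]
chute ribs [ 0.4854 -0.2379  0.037 ]
chute ribs [ 0.4834 -0.2997  0.037 ]
```

play_rows(targets=[[[0, 0, 2], [0, 0, 0], -1], [[0, 0, 4], [0, 0, 0], -1], [[0, 0, 5], [0, 0, 0], -1], [[0, 0, 6], [0, 0, 0], -1], [[0, 0, 6], [0, 0, 0], -1], [[0, 0, 6], [0, 0, 0], -1], [[0, 0, 6], [0, 0, 0], -1], [[0, 0, 6], [0, 0, 0], -1]])

```text
time: 6.45
tcp_pos: [0.5931, -0.3361, 0.1663]
orientation: [0.152, 0.708, 0.675, 0.14]
wrist_force: [0.4, -0.5, 1.2]
gripper_width: -0.0001
grasp_force: 0.0
```

```bash
python3 - <<'E'
from h import *
import pickle
o=env.get_obs();print(o["time"],np.round(o["wrist_force"],1))
s=cam("scene")["img"][170:290,255:375,::-1];w=cam("wrist")["img"][150:300,180:400,::-1]
cv2.imwrite("pics/x1.png",np.hstack([cv2.resize(s,(400,400),interpolation=cv2.INTER_CUBIC),cv2.resize(w,(400,273),interpolation=cv2.INTER_CUBIC)[:, :] if 0 else cv2.copyMakeBorder(cv2.resize(w,(400,273),interpolation=cv2.INTER_CUBIC),0,127,0,0,cv2.BORDER_CONSTANT)]))
E
```

```text
6.45 [ 0.4 -0.5  1.2]
```

View pics/x1.png

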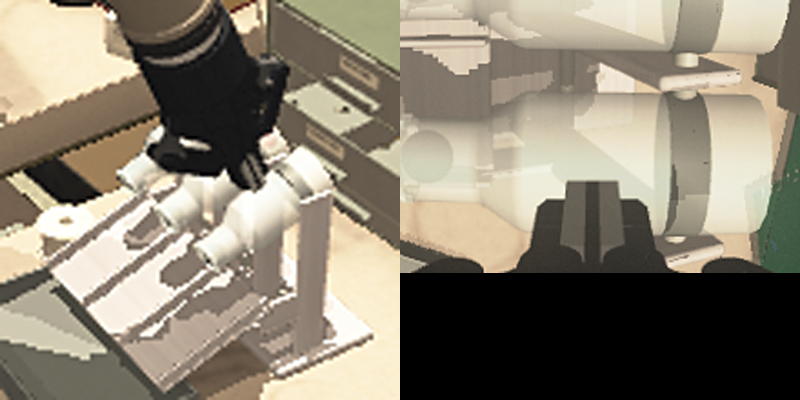

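```bash
python3 - <<'E'
from h import *
o=env.get_obs();c=cam("scene")
for d in(.03,.017,0,-.02):
  p=np.array(o["tcp_pos"])+tcpR(o).apply([0,0,d])
  q=cv2.projectPoints(p[None],np.array(c["rvec"]),np.array(c["tvec"]),c["K"],None)[0].ravel()
  print(d,p,q,(q-[255,170])*3.333)
for x,y,z in [(.592,-.336,.169),(.598,-.216,.169),(.5425,-.333,.123),(.551,-.213,.123)]:
  q=cv2.projectPoints(np.array([[x,y,z]]),np.array(c["rvec"]),np.array(c["tvec"]),c["K"],None)[0].ravel();print(x,y,z,q,(q-[255,170])*3.333)
E
```

```text
0.03 [ 0.60518234 -0.33688176  0.1388464 ] [336.02755787 235.08467533] [270.06485038 216.92722287]
0.017 [ 0.59993548 -0.33654881  0.15073588] [334.58510946 232.14057096] [265.25716982 207.11452302]
0 [ 0.59307421 -0.33611342  0.16628365] [332.66893691 228.22957358] [258.87056671 194.07916874]
-0.02 [ 0.58500212 -0.33560119  0.18457515] [330.37008293 223.53750559] [251.20848642 178.44050613]
0.592 -0.336 0.169 [332.35850748 227.51594566] [257.83590543 191.70064689]
0.598 -0.216 0.169 [306.96183876 206.52057397] [173.18880859 121.72307305]
0.5425 -0.333 0.123 [316.46815669 247.56522837] [204.87336623 258.52490614]
0.551 -0.213 0.123 [292.87242922 225.10676407] [126.2288066  183.67084464]
```

play_rows(targets=[[[0, 0, 3], [0, 0, 0], -1], [[0, 0, 6], [0, 0, 0], -1], [[0, 0, 8], [0, 0, 0], -1], [[0, 0, 8], [0, 0, 0], -1], [[0, 0, 8], [0, 0, 0], -1], [[0, 0, 8], [0, 0, 0], -1], [[0, 0, 8], [0, 0, 0], -1], [[0, 0, 8], [0, 0, 0], -1]])

```text
time: 7.6
tcp_pos: [0.5963, -0.3363, 0.159]
orientation: [0.152, 0.708, 0.675, 0.14]
wrist_force: [0.7, -0.2, 0.6]
gripper_width: 0.0001
grasp_force: 0.0
```

play_rows(targets=[[[0, 0, 3], [0, 0, 0], -1], [[0, 0, 6], [0, 0, 0], -1], [[0, 0, 8], [0, 0, 0], -1], [[0, 0, 8], [0, 0, 0], -1], [[0, 0, 8], [0, 0, 0], -1], [[0, 0, 8], [0, 0, 0], -1], [[0, 0, 8], [0, 0, 0], -1], [[0, 0, 8], [0, 0, 0], -1]])

```text
time: 8.6
tcp_pos: [0.5966, -0.3366, 0.151]
orientation: [0.15, 0.709, 0.675, 0.14]
wrist_force: [-8.0, 3.2, 6.0]
gripper_width: -0.0002
grasp_force: 4.7
```

```bash
python3 - <<'E'
from h import *
o=env.get_obs();print(o["time"],np.round(o["wrist_force"],1),np.round(o["wrist_torque"],2))
s=cam("scene")["img"][180:280,280:360,::-1];w=cam("wrist")["img"][120:320,150:450,::-1]
a=cv2.resize(s,(320,400),interpolation=cv2.INTER_CUBIC);b=cv2.resize(w,(480,320),interpolation=cv2.INTER_CUBIC)
cv2.imwrite("pics/x2.png",np.hstack([a,cv2.copyMakeBorder(b,0,80,0,0,cv2.BORDER_CONSTANT)]))
E
```

```text
8.6 [-8.   3.2  6. ] [0.62 1.5  0.19]
```

View pics/x2.png

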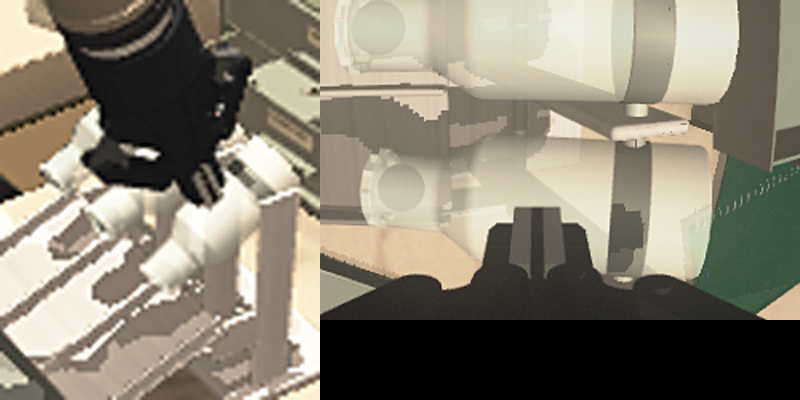

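play_rows(targets=[[[0, 0, -25], [0, 0, 0], -1], [[0, 0, -25], [0, 0, 0], -1], [[0, 0, 3], [0, 0, 0], -1], [[0, 0, -25], [0, 0, 0], -1], [[0, 0, -25], [0, 0, 0], -1], [[0, 0, 3], [0, 0, 0], -1], [[0, 0, -25], [0, 0, 0], -1], [[0, 0, -25], [0, 0, 0], -1]])

```text
time: 9.7
tcp_pos: [0.59, -0.3371, 0.1754]
orientation: [0.153, 0.708, 0.675, 0.14]
wrist_force: [-0.3, -0.8, -0.2]
gripper_width: -0.0001
grasp_force: 0.0
```

```bash
python3 - <<'E'
from h import *
import pickle
o=env.get_obs();print(o["time"],np.round(o["wrist_force"],1),o["tcp_pos"])
c,_=pickle.load(open("w4.pkl","rb"))
def proj(p,o,c):
    M=np.array(c["mount"]);q=M[:3,:3].T@(tcpR(o).inv().apply(np.array(p)-o["tcp_pos"])-M[:3,3])
    th=np.arctan2(np.hypot(q[0],q[1]),q[2]);return c["K"][:2,2]+th*c["K"][0,0]*q[:2]/np.hypot(q[0],q[1])
w=cam("wrist");
pickle.dump((w,o),open("w5.pkl","wb"))
for i,b in enumerate([(.5596,-.2132,.1255),(.5562,-.2726,.1255),(.5506,-.3326,.1255)]):
    q=proj(b,o,w);u,v=q.astype(int);g=cv2.cvtColor(w["img"],cv2.COLOR_RGB2GRAY);print(i+1,q,g[max(v-2,0):v+3,u-2:u+3].mean(), g[max(v-2,0):v+3,u+14:u+20].mean())
t=cam("top")["img"];t0=cv2.imread("pics/top0.png")[:,:,::-1]
cv2.imwrite("pics/t1.png",t[:,:,::-1])
d=cv2.absdiff(t,t0).max(2)[225:270,270:350];ys,xs=np.where(d>60);print("tray diff",len(xs),xs.mean()+270 if len(xs) else 0,ys.mean()+225 if len(xs) else 0)
E
```

```text
9.7 [-0.3 -0.8 -0.2] [ 0.5900059  -0.33706918  0.1754456 ]
1 [193.81729908  33.39776326] 200.6 226.5
2 [193.80167253 131.58266567] 210.08 221.7
3 [195.72599042 228.47240114] 223.28 222.36666666666667
tray diff 1025 322.5892682926829 245.22341463414634
```

```bash
python3 - <<'E'
from h import *
import pickle
for f in("w4.pkl","w5.pkl"):
  w,o=pickle.load(open(f,"rb"));g=cv2.cvtColor(w["img"],cv2.COLOR_RGB2GRAY).astype(int)
  print(f)
  for v,u in ((33,194),(133,194),(231,196)): print([int(g[v-1:v+2,x].mean()) for x in range(u-26,u+40,3)])
# dark blob search in tray area from wrist w5 : profile grid
w,o=pickle.load(open("w5.pkl","rb"));g=cv2.cvtColor(w["img"],cv2.COLOR_RGB2GRAY)
for v in range(8,270,8): print(v,' '.join('%3d'%x for x in g[v,0:110:5]))
E
```

```text
w4.pkl
[230, 231, 230, 211, 199, 199, 199, 200, 199, 200, 200, 200, 199, 198, 233, 233, 224, 212, 194, 184, 185, 188]
[118, 222, 228, 211, 208, 208, 210, 210, 210, 209, 209, 209, 209, 209, 222, 223, 220, 214, 195, 196, 197, 194]
[149, 146, 212, 219, 227, 202, 202, 202, 202, 202, 200, 201, 200, 197, 219, 219, 219, 215, 202, 195, 197, 180]
w5.pkl
[230, 231, 226, 209, 199, 199, 200, 200, 200, 200, 200, 199, 200, 198, 231, 225, 221, 206, 184, 186, 185, 204]
[120, 221, 232, 209, 209, 210, 210, 211, 210, 211, 210, 209, 209, 218, 222, 222, 219, 208, 195, 197, 195, 194]
[150, 147, 213, 205, 211, 226, 235, 236, 218, 225, 225, 225, 225, 226, 226, 226, 225, 218, 202, 202, 202, 186]
8 112 116 194 195 196 195 191 196 196 196 171 171 175 176 173 176 176 174 171 175 177 179
16 112 205 189 194 192 195 197 195 197 197 196 156 136 141 147 155 160 156 135 107  80  65
24 114 114 174 166 180 142  59  63  65  66  66  66  65  68  66  64  93 155 138 211 207 155
32 112 116 151  61 132 131 169 165 153 168 167 154 144 149 148 149 149 151 151 153 203 199
40 117 115  67  63 144 166 164 163 165 165 166 166 170 14
[... 1902 characters left out ...]
  57  62  57  42 104 103 104 105 106 105 107 107 108 139
216 202 198 201 206  59  61 160  98 100 100 100 102 102 104 103 103 104 105 107 106 106 106
224 201 206 200 201 108  63 146 132  98  98 100 102 103 101 103 104 105 105 106 105 107 107
232 202 202 203 200 172  60  68 170 171  98  98 102 101 101 102 104 105 105 105 105 106 105
240 199 199 200 203 177  58  60 171 143 144  72  69  67  64  67  67  70  66  69  69  70 103
248 202 201 202 201 200 126  68  66  63  66  65  62  74  87 102 111 107 106 102  96 109 105
256 201 203 205 199 197 182 178 174 190 199 194 189 182 182 107 116 120 120 124 125 123 115
264 203 201 201 198 196 191 175 173 191 197 189 182 173 180 191 160 119 120 123 121 112 203
```

Ball 3 is out: its neck is clear and there is a dark blob in the tray at wrist px (47,205). Bottle 2 is next.

play_rows(targets=[[[60, 0, 0], [0, 0, 0], -1], [[60, 0, 0], [0, 0, 0], -1], [[60, 0, 28], [0, 0, 0], -1], [[60, 0, 0], [0, 0, 0], -1], [[60, 0, 0], [0, 0, 0], -1], [[60, 0, 28], [0, 0, 0], -1], [[60, 0, 0], [0, 0, 0], -1], [[60, 0, 0], [0, 0, 0], -1]])

```text
time: 10.8
tcp_pos: [0.593, -0.277, 0.175]
orientation: [0.153, 0.708, 0.675, 0.141]
wrist_force: [-0.0, -0.7, -0.2]
gripper_width: -0.0003
grasp_force: 0.0
```

```bash
cat >> h.py <<'E'
def proj(p,o,c):
    M=np.array(c["mount"]);q=M[:3,:3].T@(tcpR(o).inv().apply(np.array(p)-o["tcp_pos"])-M[:3,3])
    th=np.arctan2(np.hypot(q[0],q[1]),q[2]);return c["K"][:2,2]+th*c["K"][0,0]*q[:2]/np.hypot(q[0],q[1])
BALL=[(.5596,-.2132,.1255),(.5562,-.2726,.1255),(.5506,-.3326,.1255)]
def necks():
    o=env.get_obs();w=cam("wrist");g=cv2.cvtColor(w["img"],cv2.COLOR_RGB2GRAY).astype(int);print(o["time"],o["tcp_pos"])
    for b in BALL:
        u,v=proj(b,o,w).astype(int);print(u,v,[int(g[v-1:v+2,x].mean()) for x in range(max(u-26,0),u+40,3)])
    return w,o,g
E
python3 - <<'E'
from h import *
necks()
E
```

```text
10.8 [ 0.59301584 -0.27700188  0.17502394]
194 132 [188, 224, 223, 228, 209, 211, 210, 210, 212, 211, 211, 211, 211, 210, 225, 224, 224, 217, 201, 199, 199, 197]
199 228 [150, 146, 221, 233, 223, 225, 238, 240, 223, 224, 224, 223, 223, 223, 222, 222, 218, 208, 199, 199, 186, 187]
205 308 [46, 49, 48, 49, 46, 48, 47, 48, 46, 46, 46, 46, 45, 46, 46, 46, 44, 43, 44, 43, 44, 44]
```

Ball 2 is out too. Bottle 1.

play_rows(targets=[[[60, 0, 0], [0, 0, 0], -1], [[60, 0, 0], [0, 0, 0], -1], [[60, 0, 28], [0, 0, 0], -1], [[60, 0, 0], [0, 0, 0], -1], [[60, 0, 0], [0, 0, 0], -1], [[60, 0, 28], [0, 0, 0], -1], [[60, 0, 0], [0, 0, 0], -1], [[60, 0, 0], [0, 0, 0], -1]])

```text
time: 11.85
tcp_pos: [0.5961, -0.2169, 0.1746]
orientation: [0.153, 0.708, 0.675, 0.141]
wrist_force: [0.5, -0.1, 0.8]
gripper_width: 0.0002
grasp_force: 0.0
```

```bash
python3 - <<'E'
from h import *
w,o,g=necks()
# dark compact blobs in tray via top
t=cam("top")["img"];cv2.imwrite("pics/t2.png",t[:,:,::-1]);gt=cv2.cvtColor(t,cv2.COLOR_RGB2GRAY)
print(gt[236:272:2,276:350:3])
# where to go to look at tray: camera over tray
for p in [(.40,-.21,.22),(.43,-.27,.24)]: rel(p,Rt(-3.3))
print(np.round(o["qpos"],2))
E
```

```text
11.85 [ 0.59612171 -0.21691459  0.17459316]
200 229 [155, 150, 223, 232, 224, 228, 240, 240, 228, 227, 227, 228, 227, 227, 227, 227, 224, 216, 204, 204, 191, 191]
208 308 [51, 49, 49, 49, 49, 48, 48, 47, 48, 47, 47, 48, 48, 47, 46, 45, 44, 45, 43, 43, 43, 42]
214 369 [30, 30, 30, 29, 32, 32, 31, 32, 30, 30, 29, 32, 30, 32, 32, 30, 30, 33, 29, 30, 31, 33]
[[ 14  13  18  31  84  68 100  99  93  81  79  66  50 106 142 148 160 150
  160 159 157 157 151  83 103]
 [ 18  18  34  80  63  97  99  99  92  91  85  70  53  90 123 126 140 126
  122 120 111 113 113  75 116]
 [ 22  47  80  61  80  95  95  96  85  93  85  79  66  55 124 122 125 122
  126 127 128 124 124  85 118]
 [ 63  79  43  65  94  98  99  86 101  96  90  80  72  54 125 127 123 123
  125 124 124 125 121  68 127]
 [ 54  45  46 101  99  98  86 106 104 102  94  89  76  63  67 121 123 124
  123 125 122 123 124  63 128]
 [ 45  44  99  98  99  99 106 107 104 100  91  88  80  72  54  66 123 121
  124 122 125 122 120  61 129]
 [ 41  94 100  95 101  83 106 105 104 100  97  90  84  71  61  40 114 125
  120 125 124 122 126  56 130]
 [ 88 10
[... 572 characters left out ...]
99  94  88  88  92
   57  50  91  94  90  72 120]
 [ 96  95  97  97  94  94  92  92  98 107 103  69  84  98  93  89  94  94
   94  95  95  94  88  81 123]
 [ 92  96  95  96  98  91  90  89  93 104  69  65  99  95  98  81  95  92
   93  94  94  91  88  93 125]
 [ 95  97  97  96  93  97  89  91  95  66  47 100 102  94 104  84  73  78
   68  68  67  77  85 104 122]
 [ 95 100 100  95  96  92  87  88  92  66  94  97  97 103 139 112 115 120
  118 134 125 106  87  85 113]
 [ 96  98  98  95  93  89  85  88  87  80  97  98  99 136 135 135 137 134
  132 130 128 127 121 115 114]]
[-4, -160, -122] [0.323, 0.329, -1.536]
[-63, -122, -127] [0.323, 0.329, -1.536]
[-0.47  0.42  1.15  1.82 -0.78  0.89  0.95]
```

play_rows(targets=[[[0, 0, -40], [0, 0, 0], -1], [[0, -60, -80], [0.033, 0.034, -0.157], -1], [[-30, -125, -120], [0.071, 0.072, -0.338], -1], [[-60, -150, -120], [0.107, 0.109, -0.51], -0.1], [[-60, -150, -120], [0.142, 0.145, -0.676], -0.1], [[-60, -150, -120], [0.178, 0.181, -0.845], -0.1], [[-60, -150, -120], [0.213, 0.217, -1.014], -0.1], [[-60, -150, -120], [0.249, 0.253, -1.183], -0.1]])

```text
time: 12.95
tcp_pos: [0.4073, -0.2661, 0.2225]
orientation: [0.038, 0.201, 0.978, 0.035]
wrist_force: [0.1, -1.0, -0.2]
gripper_width: 0.0383
grasp_force: 0.0
```

```bash
python3 - <<'E'
from h import *
o=env.get_obs();print(o["time"],o["tcp_pos"],o["gripper_width"],np.round(o["qpos"],2));rel((.41,-.27,.2),Rt(-3.3))
E
```

```text
12.95 [ 0.40731794 -0.26608913  0.22245973] 0.03830857397836647 [-0.32  0.24  1.13  1.74 -0.33  1.29  2.06]
[-3, -4, 22] [0.073, 0.074, -0.348]
```

play_rows(targets=[[[-3, -4, 10], [0.037, 0.037, -0.175], -0.1], [[-3, -4, 22], [0.073, 0.074, -0.348], -0.1], [[-3, -4, 22], [0.073, 0.074, -0.348], -0.1], [[-3, -4, 22], [0.073, 0.074, -0.348], -0.1], [[-3, -4, 22], [0.073, 0.074, -0.348], -0.1], [[-3, -4, 22], [0.073, 0.074, -0.348], -0.1], [[-3, -4, 22], [0.073, 0.074, -0.348], -0.1], [[-3, -4, 22], [0.073, 0.074, -0.348], -0.1]])

```text
time: 13.95
tcp_pos: [0.4101, -0.2701, 0.2013]
orientation: [0.001, 0.032, 0.999, 0.0]
wrist_force: [-0.0, -0.8, -0.7]
gripper_width: 0.0381
grasp_force: 0.0
```

```bash
cat >> h.py <<'E'
def findballs(z=.013,show=True):
    o=env.get_obs();w=cam("wrist");g=cv2.cvtColor(w["img"],cv2.COLOR_RGB2GRAY)
    hsv=cv2.cvtColor(w["img"],cv2.COLOR_RGB2HSV)
    m=cv2.morphologyEx((g<56).astype(np.uint8),cv2.MORPH_OPEN,np.ones((3,3)))
    n,l,s,ce=cv2.connectedComponentsWithStats(m)
    for i in range(1,n):
        if 60<s[i,4]<1500: print(ce[i].round(1),s[i].tolist(),atz("wrist",ce[i],z,w,o).round(4))
    return w,o
E
python3 - <<'E'
from h import *
w,o=findballs();print(o["time"],o["tcp_pos"])
save(w,"w6",None,1.4)
E
```

```text
[346.6  48.1] [340, 44, 13, 9, 83] [ 0.2681 -0.1959  0.013 ]
[377.8  54.1] [351, 44, 49, 21, 741] [ 0.2744 -0.1617  0.013 ]
[ 26.6 109.3] [18, 83, 18, 54, 752] [ 0.2806 -0.6064  0.013 ]
[ 84.3 160. ] [76, 147, 18, 26, 246] [ 0.3622 -0.5141  0.013 ]
[ 61.6 165.8] [58, 155, 10, 22, 112] [ 0.365  -0.5533  0.013 ]
[542.  252.5] [528, 218, 32, 66, 850] [0.5347 0.1097 0.013 ]
[550.4 299.1] [535, 284, 25, 38, 538] [0.629  0.1644 0.013 ]
13.95 [ 0.41009178 -0.27011532  0.20129926]
```

View pics/w6.png

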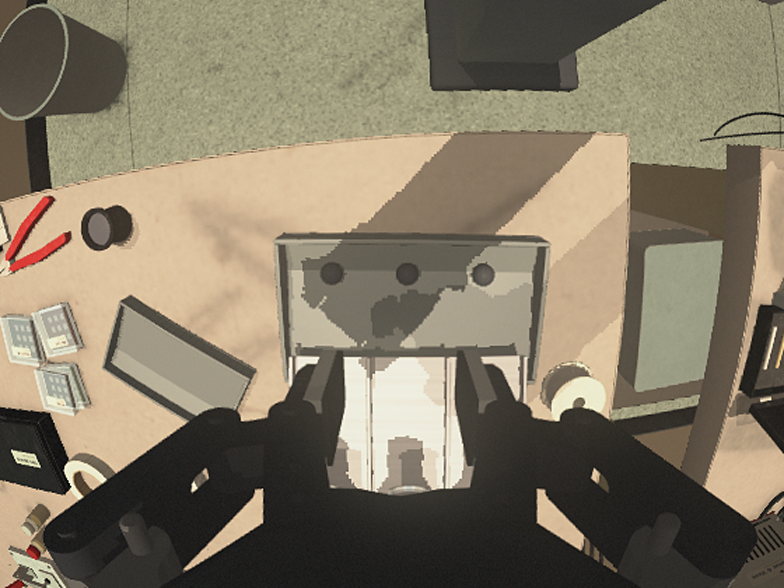

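The three balls sit in the tray groove at (332,273), (407,273) and (483,273) in this 1.4x view.

```bash
python3 - <<'E'
from h import *
o=env.get_obs();w=cam("wrist")
g=cv2.cvtColor(w["img"],cv2.COLOR_RGB2GRAY)
for p in[(332,273),(407,273),(483,273)]:
    u,v=[int(round(a/1.4)) for a in p];s=g[v-12:v+13,u-12:u+13];m=s<75
    n,l,st,ce=cv2.connectedComponentsWithStats(m.astype(np.uint8));i=l[12,12]
    q=ce[i]+[u-12,v-12];b=atz("wrist",q,.013,w,o);print(q,st[i],b.round(4));
    rel((b[0],b[1],.08),Rt(-3.3),o)
E
```

```text
[236.78378378 194.82162162] [  4   4  16  16 185] [ 0.421  -0.3246  0.013 ]
[-14, -54, 121] [0.001, 0.002, -0.006]
[290.5631068  195.15533981] [  4   5  16  16 206] [ 0.4254 -0.2653  0.013 ]
[-15, 6, 121] [0.001, 0.002, -0.006]
[345.2027027  195.15709459] [  0   0  25  25 592] [ 0.4292 -0.2047  0.013 ]
[-15, 66, 121] [0.001, 0.002, -0.006]
```

play_rows(targets=[[[-15, 6, 40], [0, 0, 0], -0.1], [[-15, 6, 90], [0, 0, 0], -0.1], [[-15, 6, 140], [0, 0, 0], -0.1], [[-15, 6, 160], [0, 0, 0], -0.1], [[-15, 6, 170], [0, 0, 0], -0.1], [[-15, 6, 175], [0, 0, 0], -0.1], [[-15, 6, 175], [0, 0, 0], -0.1], [[-15, 6, 175], [0, 0, 0], -0.1]])

```text
time: 15.05
tcp_pos: [0.4265, -0.2655, 0.0271]
orientation: [0.002, 0.032, 0.999, -0.0]
wrist_force: [0.7, 0.5, -0.4]
gripper_width: 0.0383
grasp_force: 0.0
```

play_rows(targets=[[[0, 0, 2], [0, 0, 0], -0.1], [[0, 0, 4], [0, 0, 0], -0.1], [[0, 0, 6], [0, 0, 0], -0.1], [[0, 0, 8], [0, 0, 0], -0.1], [[0, 0, 9], [0, 0, 0], -0.1], [[0, 0, 9], [0, 0, 0], -0.1], [[0, 0, 9], [0, 0, 0], -0.1], [[0, 0, 9], [0, 0, 0], -0.1]])

```text
time: 16.05
tcp_pos: [0.4258, -0.265, 0.0173]
orientation: [0.001, 0.032, 0.999, 0.0]
wrist_force: [0.6, 0.5, 0.3]
gripper_width: 0.0385
grasp_force: 0.0
```

```bash
python3 - <<'E'
from h import *
o=env.get_obs();w=cam("wrist");s=cam("scene")
# composite: wrist fingers + scene tray
a=cv2.resize(w["img"][150:330,180:390,::-1],(420,360),interpolation=cv2.INTER_CUBIC)
b=cv2.resize(s["img"][230:320,230:325,::-1],(380,360),interpolation=cv2.INTER_CUBIC)
cv2.imwrite("pics/y1.png",np.hstack([a,b]))
for d in(.017,0,-.012,-.02):
  p=np.array(o["tcp_pos"])+tcpR(o).apply([0,.019,d])
  q=cv2.projectPoints(p[None],np.array(s["rvec"]),np.array(s["tvec"]),s["K"],None)[0].ravel();print(d,(q-[230,230])*4+[420,0])
E
```

```text
0.017 [556.29754225 206.2552491 ]
0 [555.15693484 187.97393019]
-0.012 [554.34207923 174.91366479]
-0.02 [553.79430365 166.13407952]
```

View pics/y1.png

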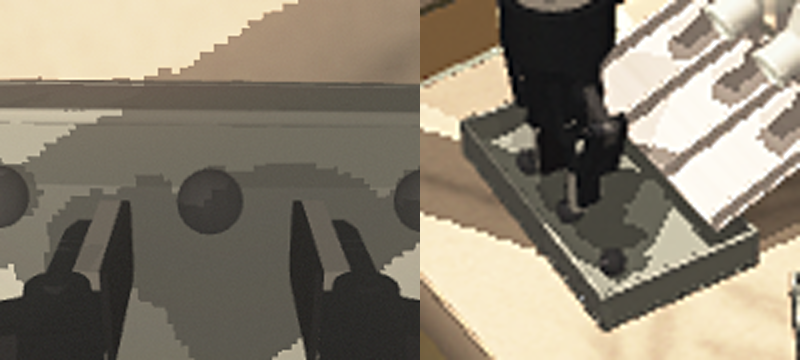

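The fingers show in the wrist view at (130..300,203) with the ball centred between them at (210,202). The 38.5 mm gap spans 85 px, so the tips sit about 23 mm *behind* the reported TCP. I need to go about 30 mm lower.

play_rows(targets=[[[0, 0, 6], [0, 0, 0], -0.1], [[0, 0, 12], [0, 0, 0], -0.1], [[0, 0, 18], [0, 0, 0], -0.1], [[0, 0, 22], [0, 0, 0], -0.1], [[0, 0, 25], [0, 0, 0], -0.1], [[0, 0, 27], [0, 0, 0], -0.1], [[0, 0, 27], [0, 0, 0], -0.1], [[0, 0, 27], [0, 0, 0], -0.1]])

```text
time: 17.15
tcp_pos: [0.4259, -0.2651, -0.0097]
orientation: [0.001, 0.032, 0.999, 0.0]
wrist_force: [0.1, 0.8, 0.4]
gripper_width: 0.0388
grasp_force: 0.0
```

play_rows(targets=[[[0, 0, 2], [0, 0, 0], -0.1], [[0, 0, 3], [0, 0, 0], -0.1], [[0, 0, 3], [0, 0, 0], -0.3], [[0, 0, 3], [0, 0, 0], -0.8], [[0, 0, 3], [0, 0, 0], -1], [[0, 0, 3], [0, 0, 0], -1], [[0, 0, 3], [0, 0, 0], -1], [[0, 0, 3], [0, 0, 0], -1]])

```text
time: 18.15
tcp_pos: [0.4281, -0.2682, -0.0092]
orientation: [0.004, 0.033, 0.999, -0.002]
wrist_force: [-2.7, 0.9, 21.0]
gripper_width: 0.0139
grasp_force: 62.2
```

play_rows(targets=[[[0, 0, 0], [0, 0, 0], -0.1], [[0, 0, 0], [0, 0, 0], -0.1], [[0, 0, 0], [0, 0, 0], -0.1], [[0, 0, 0], [0, 0, 0], -0.1], [[0, 0, 3], [0, 0, 0], -0.1], [[0, 0, 5], [0, 0, 0], -0.1], [[0, 0, 5], [0, 0, 0], -0.1], [[0, 0, 5], [0, 0, 0], -0.1]])

```text
time: 19.15
tcp_pos: [0.4276, -0.268, -0.0113]
orientation: [0.004, 0.033, 0.999, 0.0]
wrist_force: [-10.2, 6.3, 47.0]
gripper_width: 0.0383
grasp_force: 22.8
```

```bash
python3 - <<'E'
from h import *
o=env.get_obs();w=cam("wrist");g=cv2.cvtColor(w["img"],cv2.COLOR_RGB2GRAY)
print(o["tcp_pos"],o["wrist_force"])
for v in range(195,300,5): print(v,' '.join('%3d'%x for x in g[v,215:360:5]))
E
```

```text
[ 0.42760699 -0.26801582 -0.01125071] [-10.24590132   6.33183371  46.97343685]
195 226 225 223 225 225 227 227 228 150 149 148 148 149 149 148 146 147 146 148 145 146 143 143 143 142 143 141 140 139
200  84  86  86  98 102 103 104 104 103 114 114 114 115 113 115 124 123 122 103 108 138 134 135 136 135 135 136 135 134
205  96  98  99  97  96  96  95  95  95  95  94  92  95  91  90  92  90  92  89  88  89  88  88  87  88  88  86  85  84
210  98  99  99  98  99  93  93  94  95  92  93  92  93  91  94  91  91  91  88  88  88  88  87  87  85  87  86  87  87
215  97  95  98  96  93  94  93  92  92  90  89  90  90  90  88  90  86  91  88  87  87  88  86  86  87  86  85  85  86
220 111 137 102 104 100  99 100  97  96  97  94  94  92  93  88  90  89  89  88  89  85  88  88  85  84  82  82  83  84
225 152 155 117 117 116 116 116 115 115 116 117 117 116 115 116 115 116 113 115 116 114 115 115 114 114 114 114 114 115
230 113 113 111 104 104 110 110 109 107 102 102 104 104 105 105 104 107 102 103 102 104 113 112 104 103 104 104  94  95
235 112 111 111 109 112 110 112 111 110 108 110 110 111 110 1
[... 798 characters left out ...]
  41  42  42  92  89  89  92  54  58  60  59  58  56  57  77  93  90  90  45  40  41  96  97  46  46
275  48  95  96 103  42  41  36  89  93  90  92  57  56  59  60  61  57  57  80  91  90  91  37  39  38  97  97  99  44
280  43  97 105  94  37  38  38  91  90  92  89  53  57  58  57  62  57  56  91  89  89  90  36  36  38  81  95  94  41
285  42 103  99  37  40  40  31  91  90  89  90  92  53  59  55  59  56  78  89  88  89  89  37  39  38  36  99  99  55
290  39  43 117  37  38  39  38  89  90  88  89  89  92  64  56  57  89  87  89  89  89  89  49  42  39  42 115  42  38
295  41  38  35  50  36  37  60  87  88  90  91  90  89  90  91  91  91  89  88  90  89  89  80  36  35  40  56  38  40
```

Force is 47 N, so the tips are on the tray floor. Lifting about 10 mm, narrowing the opening first, then closing.

play_rows(targets=[[[0, 0, -12], [0, 0, 0], -0.1], [[0, 0, -12], [0, 0, 0], -0.35], [[0, 0, -12], [0, 0, 0], -0.35], [[0, 0, -10], [0, 0, 0], -0.35], [[0, 0, -10], [0, 0, 0], -0.7], [[0, 0, -10], [0, 0, 0], -1], [[0, 0, -10], [0, 0, 0], -1], [[0, 0, -10], [0, 0, 0], -1]])

```text
time: 20.2
tcp_pos: [0.4257, -0.265, -0.0079]
orientation: [0.001, 0.032, 0.999, 0.0]
wrist_force: [0.7, -0.2, -1.4]
gripper_width: 0.0142
grasp_force: 58.5
```

play_rows(targets=[[[0, 0, -10], [0, 0, 0], -1], [[0, 0, -20], [0, 0, 0], -1], [[0, 0, -40], [0, 0, 0], -1], [[0, 0, -80], [0, 0, 0], -1], [[0, 0, -130], [0, 0, 0], -1], [[0, 0, -160], [0, 0, 0], -1], [[0, 0, -160], [0, 0, 0], -1], [[0, 0, -160], [0, 0, 0], -1]])

```text
time: 21.2
tcp_pos: [0.4251, -0.2645, 0.1519]
orientation: [0.001, 0.032, 0.999, 0.001]
wrist_force: [0.6, 1.0, -0.0]
gripper_width: 0.0139
grasp_force: 58.6
```

```bash
python3 - <<'E'
from h import *
o=env.get_obs();w=cam("wrist");g=cv2.cvtColor(w["img"],cv2.COLOR_RGB2GRAY)
print(o["tcp_pos"],o["gripper_width"],np.round(o["qpos"],2))
for b in[(.421,-.3246,.013),(.4254,-.2653,.013),(.4292,-.2047,.013)]:
    u,v=proj(b,o,w).astype(int);print(u,v,g[v-4:v+5:2,u-4:u+5:2].mean())
for p in [(.45,-.1,.22),(.50,.10,.22),(.54,.17,.22)]: rel(p,Rt(-3.8))
E
```

```text
[ 0.42509022 -0.26450123  0.15186674] 0.013925086907507383 [-0.25  0.38  1.01  1.77 -0.35  1.18  2.37]
221 192 93.92
284 192 111.4
348 192 70.6
[-15, 166, -68] [0.002, 0.0, 0.002]
[-52, 368, -68] [0.002, 0.0, 0.002]
[-87, 441, -68] [0.002, 0.0, 0.002]
```

Ball 2 is held (the middle of the tray reads clear). Carrying it to the case.

play_rows(targets=[[[-5, 30, -40], [0, 0, 0], -1], [[-15, 90, -68], [0, 0, 0], -1], [[-30, 180, -68], [0, 0, 0], -1], [[-45, 260, -68], [0, 0, 0], -1], [[-60, 350, -68], [0, 0, 0], -1], [[-75, 441, -68], [0, 0, 0], -1], [[-75, 441, -68], [0, 0, 0], -1], [[-75, 441, -68], [0, 0, 0], -1]])

```text
time: 22.25
tcp_pos: [0.5274, 0.1737, 0.2186]
orientation: [-0.001, 0.03, 1.0, -0.0]
wrist_force: [-0.2, 0.1, -0.1]
gripper_width: 0.0141
grasp_force: 58.7
```

```bash
python3 - <<'E'
from h import *
o=env.get_obs();w=cam("wrist");t=cam("top")
print(o["time"],o["tcp_pos"],o["gripper_width"],np.round(o["qpos"],2))
import pickle;pickle.dump((w,o),open("case.pkl","wb"));save(w,"case",None,1);save(t,"topc")
# tray balls in top view now arm is away
g=cv2.cvtColor(t["img"],cv2.COLOR_RGB2GRAY);print(g[228:272:2,274:352:3])
R=cv2.Rodrigues(np.array(t["rvec"]))[0]
for b in[(.421,-.3246,.013),(.4292,-.2047,.013),(.4254,-.2653,.013)]:
    q=cv2.projectPoints(np.array([b]),np.array(t["rvec"]),np.array(t["tvec"]),t["K"],None)[0].ravel();print(q)
rel((.52,.172,.03),Rt(-3.8))
E
```

```text
22.25 [0.52744755 0.17372453 0.21863638] 0.014093971939406423 [-0.98  0.42  0.9   1.52 -0.33  1.37  1.45]
[[137 110 126  86 158 157 158 158 158 160 172 162 164 160 163 162 159 154
  162 165 162 160 161 151 101 132]
 [138 114 127  99 160 160 162 160 158 156 164 158 157 160 159 157 155 130
  161 161 159 160 157 145  94 130]
 [139 118 125 137 161 162 156 161 162 158 141 161 159 158 161 161 155 139
  157 158 154 158 153 138  79 132]
 [138 101 123 146 143 147 157 154 165 160 136 161 165 162 163 160 151 161
  159 157 159 159 158 141  71 127]
 [139 101 124 130 127 124 129 128 126 108 110 113 133 158 152 143 133 145
  149 160 156 159 158 118  66 121]
 [136  88 123 122 126 125 124 126 126 128 126 126 122 123 124 124 125 125
  125 121 103 112 121  77  63 113]
 [139 100 123 127 123 123 125 124 125 128 125 127 122 122 124 125 124 125
  124 124 124 122 125 127  59 118]
 [134  92 123 125 125 126 125 127 124 127 125 124 123 126 125 123 122 124
  123 126 124 126 121 124  65 130]
 [137 106 125 121 125 125 123 125 123 125 123 124 126 124 126 126 122 122
  124 126 124 123 124 118  75 130]
 [135 112 125
[... 824 characters left out ...]
   94  48  72  92  98  73 117 118]
 [130  48  74  88  91  94  92  91  98  95  95  98  97  93  94  98  94  95
   95  93  95  95  97  73 114 121]
 [128 135 127 104  78  83 103  99  81  73  66  76  88  90  90  89  89  97
   95  91  93  93  96  69 109 127]
 [134 132 133 130 125 128  96  88 112 120 136 135 126  96  85  85  76  82
   74  71  73  76  89  72 102 127]
 [132 132 131 130 123 116 108 116 122 126 134 134 136 133 134 134 113 107
  111 125 134 115  89  85  96 116]
 [130 133 129 126 111 113 122 127 130 132 132 134 135 134 135 136 135 133
  132 134 130 129 126 118 112 108]]
[331.64260111 258.26989467]
[291.72780153 255.73421889]
[311.88669819 256.89998539]
[6, -8, 188] [0.001, -0.002, 0.015]
```

play_rows(targets=[[[8, 0, 50], [0, 0, 0], -1], [[8, 0, 110], [0, 0, 0], -1], [[8, 0, 165], [0, 0, 0], -1], [[8, 0, 195], [0, 0, 0], -1], [[8, 0, 207], [0, 0, 0], -1], [[8, 0, 213], [0, 0, 0], -1], [[8, 0, 213], [0, 0, 0], -1], [[8, 0, 213], [0, 0, 0], -1]])

```text
time: 23.35
tcp_pos: [0.5219, 0.1711, 0.0088]
orientation: [0.002, 0.032, 0.999, 0.001]
wrist_force: [-0.1, 0.4, -0.7]
gripper_width: 0.014
grasp_force: 58.7
```

play_rows(targets=[[[0, 0, 3], [0, 0, 0], -1], [[0, 0, 6], [0, 0, 0], -1], [[0, 0, 6], [0, 0, 0], -1], [[0, 0, 6], [0, 0, 0], -0.4], [[0, 0, 6], [0, 0, 0], -0.3], [[0, 0, 6], [0, 0, 0], -0.3], [[0, 0, -40], [0, 0, 0], -0.3], [[0, 0, -100], [0, 0, 0], -0.3]])

```text
time: 24.35
tcp_pos: [0.5191, 0.1706, 0.1074]
orientation: [-0.001, 0.032, 0.999, -0.001]
wrist_force: [0.6, 1.1, 1.4]
gripper_width: 0.0301
grasp_force: 0.0
```

```bash
python3 - <<'E'
from h import *
o=env.get_obs();w=cam("wrist");g=cv2.cvtColor(w["img"],cv2.COLOR_RGB2GRAY)
print(o["time"],o["tcp_pos"],o["gripper_width"])
u,v=proj((.521,.171,.021),o,w).astype(int);print(u,v);
for r in range(v-24,v+28,3): print(r,' '.join('%3d'%x for x in g[r,u-48:u+48:3]))
for p in [(.47,-.1,.22),(.45,-.15,.21),(.4292,-.2047,.15)]: rel(p,Rt(-3.3))
E
```

```text
24.35 [0.51911539 0.17062796 0.1074005 ] 0.0301338502822442
286 210
186  67  67  70  69  67  65  68  69  63  65  66  65  64  66  73  65  68  66  64  66  63  68  71  70  69 104 105 104 106  97  93  95
189  67  71  69  69  71  68  75  68  65  60  65  65  67  64  63  66  67  66  66  67  66  68  69  68  68 103 103 101 105  96  96  92
192  74  68  70  69  65 130 143  87  64  64  63  67  63  63 121 155 129  65  65  68  64  68  70  84 130 186 102 102 102  95  89  89
195  68  69  67  70  63 150 164  93  67  65  62  61  61  62 139 196 142  69  66  66  67  69  69  89 158 201 103 102 105  94  96  91
198  69  68  67  66  65 146 164  92  66  63  64  60  60  62 140 191 139  64  66  69  68  68  69  93 161 145 103 100 103  94  93  92
201  68  67  68  69  66 145 168  91  67  62  61  60  63  64 117 107  70  59  64  68  67  70  71  90 158 146  78 104 106  67  67  75
204  65  65  66  64  63 149 171  97  64  63  62  63  63  59  65  70  69  66  64  60  65  69  67  92 157 144  69 102  86  61  61  62
207  65  65  65  64  65 148 176 100  64  62  61  58  60  64  69  70  73  70  69  61  66  70  68  93 159 144 
[... 761 characters left out ...]
55  54  56  53  55  94 121 111  58  57  57  58  58  56
228  63  66  67  63  63 119 123 102  53  54  54  54  53  52 106 135 114  49  51  52  52  52  54  95 119 108  55  57  58  58  58  55
231  67  65  68  63  56 104 123 105  53  55  55  55  56  54 107 133 117  50  52  52  53  55  53  97 118 106  54  56  59  62  58  55
234  68  64  60  57  56  98 122 105  52  52  55  54  56  54 105 132 116  52  52  54  53  55  50 101 120 102  55  67  81  84  84  82
237  67  64  54  55  58  92 121 106  54  58  54  54  56  53 105 132 115  51  50  54  54  53  56 103 120 101  53  66  86  88  83  80
[37, -274, -105] [0.006, 0.013, -0.007]
[54, -325, -96] [0.006, 0.013, -0.007]
[72, -381, -37] [0.006, 0.013, -0.007]
```

Ball 2 is on the case floor at wrist px (286,211). Now ball 1.

play_rows(targets=[[[10, -30, -60], [0, 0, 0], -0.3], [[20, -90, -80], [0, 0, 0], -0.3], [[32, -150, -80], [0, 0, 0], -0.3], [[45, -220, -80], [0, 0, 0], -0.3], [[60, -290, -80], [0, 0, 0], -0.25], [[72, -350, -60], [0, 0, 0], -0.25], [[72, -381, -37], [0.006, 0.013, -0.007], -0.25], [[72, -381, -37], [0.006, 0.013, -0.007], -0.25]])

```text
time: 25.4
tcp_pos: [0.4204, -0.2103, 0.1429]
orientation: [-0.008, 0.035, 0.999, -0.004]
wrist_force: [-0.6, 0.1, 0.4]
gripper_width: 0.0322
grasp_force: 0.0
```

```bash
cat >> h.py <<'E'
def ballnear(b):
    o=env.get_obs();w=cam("wrist");g=cv2.cvtColor(w["img"],cv2.COLOR_RGB2GRAY)
    u,v=proj(b,o,w).astype(int);R=22;s=g[v-R:v+R+1,u-R:u+R+1]
    n,l,st,ce=cv2.connectedComponentsWithStats(cv2.morphologyEx((s<78).astype(np.uint8),cv2.MORPH_OPEN,np.ones((5,5))))
    print(o["time"],o["tcp_pos"],(u,v))
    for i in range(1,n):
        q=ce[i]+[u-R,v-R];p=atz("wrist",q,b[2],w,o);print(q.round(1),st[i].tolist(),p.round(4));rel((p[0],p[1],-.008),Rt(-3.3),o)
E
python3 - <<'E'
from h import *
ballnear((.4292,-.2047,.013));ballnear((.421,-.3246,.013))
E
```

```text
25.4 [ 0.42041543 -0.21030008  0.1429406 ] (np.int64(293), np.int64(205))
[293.4 207.1] [14, 15, 18, 19, 285] [ 0.4302 -0.2048  0.013 ]
[-12, 7, 151] [-0.008, -0.015, -0.012]
25.45 [ 0.42247817 -0.207204    0.14353018] (np.int64(165), np.int64(203))
```

play_rows(targets=[[[-1, 0, 0], [0, 0, 0], -0.3], [[-1, 0, 40], [0, 0, 0], -0.3], [[-1, 0, 90], [0, 0, 0], -0.3], [[-1, 0, 125], [0, 0, 0], -0.3], [[-1, 0, 140], [0, 0, 0], -0.3], [[-1, 0, 140], [0, 0, 0], -0.3], [[-1, 0, 140], [0, 0, 0], -0.3], [[-1, 0, 140], [0, 0, 0], -0.3]])

```text
time: 26.5
tcp_pos: [0.4251, -0.206, 0.0056]
orientation: [-0.004, 0.028, 1.0, -0.003]
wrist_force: [-0.6, -0.6, 0.5]
gripper_width: 0.03
grasp_force: 0.0
```

```bash
python3 - <<'E'
from h import *
ballnear((.4302,-.2048,.013))
E
```

```text
26.5 [ 0.42511798 -0.20600314  0.00556069] (np.int64(288), np.int64(268))
[287.3 268.3] [4, 5, 35, 35, 979] [ 0.4302 -0.2053  0.013 ]
[-5, 1, 14] [-0.006, -0.008, 0.001]
```

play_rows(targets=[[[-5, 1, 5], [-0.006, -0.008, 0], -0.3], [[-5, 1, 10], [-0.006, -0.008, 0], -0.3], [[-5, 1, 13], [-0.006, -0.008, 0], -0.3], [[-5, 1, 13], [-0.006, -0.008, 0], -0.5], [[-5, 1, 13], [-0.006, -0.008, 0], -1], [[-5, 1, 13], [-0.006, -0.008, 0], -1], [[-5, 1, 13], [-0.006, -0.008, 0], -1], [[-5, 1, 13], [-0.006, -0.008, 0], -1]])

```text
time: 27.55
tcp_pos: [0.4294, -0.2051, -0.0085]
orientation: [-0.001, 0.028, 1.0, 0.0]
wrist_force: [1.9, 0.4, 4.9]
gripper_width: 0.0134
grasp_force: 59.3
```

play_rows(targets=[[[0, 0, -15], [0, 0, 0], -1], [[0, 0, -60], [0, 0, 0], -1], [[-5, 20, -120], [0, 0, 0], -1], [[-15, 75, -150], [0, 0, 0], -1], [[-25, 135, -170], [0, 0, 0], -1], [[-35, 200, -190], [0, 0, 0], -1], [[-45, 265, -190], [0, 0, 0], -1], [[-55, 325, -190], [0, 0, 0], -1]])

```text
time: 28.55
tcp_pos: [0.5001, 0.1074, 0.1819]
orientation: [-0.001, 0.029, 1.0, 0.0]
wrist_force: [0.8, -0.6, -0.4]
gripper_width: 0.014
grasp_force: 58.6
```

```bash
python3 - <<'E'
from h import *
o=env.get_obs();print(o["time"],o["tcp_pos"],o["gripper_width"]);rel((.52,.215,.18),Rt(-3.8));rel((.52,.215,.004),Rt(-3.8))
E
```

```text
28.55 [0.50011886 0.10743014 0.18193024] 0.013978867653911313
[-14, 109, 2] [0.001, -0.003, 0.009]
[-14, 108, 178] [0.001, -0.003, 0.009]
```

play_rows(targets=[[[-8, 50, 0], [0, 0, 0], -1], [[-15, 98, 10], [0, 0, 0.009], -1], [[-15, 98, 60], [0, 0, 0.009], -1], [[-15, 98, 115], [0, 0, 0.009], -1], [[-15, 98, 155], [0, 0, 0.009], -1], [[-15, 98, 172], [0, 0, 0.009], -1], [[-15, 98, 177], [0, 0, 0.009], -1], [[-15, 98, 177], [0, 0, 0.009], -1]])

```text
time: 29.55
tcp_pos: [0.5215, 0.2031, 0.0054]
orientation: [-0.001, 0.033, 0.999, 0.001]
wrist_force: [0.4, 1.0, 0.6]
gripper_width: 0.014
grasp_force: 58.6
```

play_rows(targets=[[[0, 0, 0], [0, 0, 0], -1], [[0, 0, 0], [0, 0, 0], -0.4], [[0, 0, 0], [0, 0, 0], -0.3], [[0, 0, 0], [0, 0, 0], -0.3], [[0, 0, 0], [0, 0, 0], -0.3], [[0, 0, -30], [0, 0, 0], -0.3], [[0, 0, -80], [0, 0, 0], -0.3], [[0, 0, -140], [0, 0, 0], -0.3]])

```text
time: 30.55
tcp_pos: [0.5194, 0.2025, 0.1443]
orientation: [-0.003, 0.033, 0.999, -0.001]
wrist_force: [1.3, 0.2, 0.4]
gripper_width: 0.0299
grasp_force: 0.0
```

```bash
python3 - <<'E'
from h import *
o=env.get_obs();w=cam("wrist");g=cv2.cvtColor(w["img"],cv2.COLOR_RGB2GRAY)
print(o["time"],o["tcp_pos"],o["gripper_width"])
for b in [(.521,.171,.021),(.5185,.204,.021)]:
  u,v=proj(b,o,w).astype(int);print(u,v)
  for r in range(v-15,v+18,3): print(r,' '.join('%3d'%x for x in g[r,u-24:u+25:3]))
for p in [(.47,-.1,.22),(.4302,-.25,.21),(.422,-.3246,.15)]: rel(p,Rt(-3.3))
E
```

```text
30.55 [0.51941742 0.20254122 0.14427855] 0.02992663113097845
250 201
186 136  68  68  64  67  65  61 175 154  66  66  64  68  70  69 156 147
189 138  73  69  68  63  64  60 178 153  66  67  69  69  66  64 157 147
192 138  67  64  65  63  65  68  65  64  58  65  68  71  73  70 155 147
195 143  70  66  68  66  69  74  73  72  66  56  67  67  73  66 152 149
198 147  69  68  66  65  74  76  76  71  70  61  68  68  68  68 154 149
201 150  71  67  63  65  71  76  78  76  70  61  66  69  70  66 153 151
204 153  68  68  66  66  69  73  74  73  68  59  66  72  70  68 152 151
207 155  76  68  65  65  65  71  71  68  62  67  63  67  71  67 150 153
210 153  79  67  66  66  65  65 117 130  66  67  66  66  67  66 149 153
213 157  80  64  67  66  62  62 163 164  63  65  65  65  65  60 148 151
216 158  87  65  66  63  61  67 161 167  62  63  65  64  62  60 147 153
287 196
181  66  66  69  69  70  72  70  74  74  73  73  71  72  70  86 101 103
184  66  68  69  87  82  72  70  72  73  70  71  91  90  68  77  98 102
187  71  69  87 177 129  71  73  74  72  69  75 178 156  68  71  95 105
190  66  67  83 176 128  71  71  72  67  70  74 173 155  64  69  82 101
193  71  72  87 171 129  73  67  66  67  65  77 174 153  67  70  80  99
196  71  69  83 169 129  68  70  73  73  73  64 172 148  68  71  69  96
199  70  68  83 167 129  65  72  77  75  74  72 104 148  67  70  67  95
202  75  70  80 162 128  67  70  77  79  74  71  74 149  69  72  68  68
205  74  71  81 162 128  65  71  74  73  73  68 126 146  70  71  71  71
208  70  70  79 159 130  68  68  71  69  69  67 173 145  67  67  68  71
211  65  64  76 159 129  69  67  62  67  66  78 171 142  67  65  64  67
[35, -306, -69] [0.006, 0.008, -0.009]
[65, -458, -60] [0.006, 0.008, -0.009]
[68, -533, 0] [0.006, 0.008, -0.009]
```

Both are in the case. Now ball 3.

play_rows(targets=[[[10, -60, -50], [0, 0, 0], -0.3], [[20, -120, -60], [0, 0, 0], -0.3], [[30, -180, -60], [0, 0, 0], -0.3], [[38, -240, -60], [0, 0, 0], -0.3], [[45, -300, -60], [0, 0, 0], -0.3], [[52, -360, -60], [0, 0, 0], -0.3], [[60, -420, -60], [0, 0, 0], -0.3], [[66, -475, -40], [0.006, 0.008, -0.009], -0.3]])

```text
time: 31.6
tcp_pos: [0.4239, -0.2695, 0.1849]
orientation: [-0.004, 0.028, 1.0, -0.003]
wrist_force: [0.8, 1.6, -0.6]
gripper_width: 0.0298
grasp_force: 0.0
```

play_rows(targets=[[[0, -45, 20], [0, 0, 0], -0.3], [[2, -58, 40], [0, 0, 0], -0.3], [[2, -58, 40], [0, 0, 0], -0.3], [[2, -58, 40], [0, 0, 0], -0.3], [[2, -58, 40], [0, 0, 0], -0.3], [[2, -58, 40], [0, 0, 0], -0.3], [[2, -58, 40], [0, 0, 0], -0.3], [[2, -58, 40], [0, 0, 0], -0.3]])

```text
time: 32.6
tcp_pos: [0.4182, -0.3245, 0.1446]
orientation: [-0.006, 0.028, 1.0, -0.003]
wrist_force: [-0.1, -0.4, 0.0]
gripper_width: 0.0295
grasp_force: 0.0
```

```bash
python3 - <<'E'
from h import *
ballnear((.421,-.3246,.013))
E
```

```text
32.6 [ 0.41817902 -0.32452324  0.14457136] (np.int64(286), np.int64(199))
[286.1 199.1] [13, 13, 19, 19, 292] [ 0.4209 -0.3248  0.013 ]
[-4, 1, 153] [-0.005, -0.011, 0.001]
```

play_rows(targets=[[[-4, 0, 40], [-0.005, -0.011, 0], -0.3], [[-4, 0, 90], [-0.005, -0.011, 0], -0.3], [[-4, 0, 125], [-0.005, -0.011, 0], -0.3], [[-4, 0, 138], [-0.005, -0.011, 0], -0.3], [[-4, 0, 138], [-0.005, -0.011, 0], -0.3], [[-4, 0, 138], [-0.005, -0.011, 0], -0.3], [[-4, 0, 138], [-0.005, -0.011, 0], -0.3], [[-4, 0, 138], [-0.005, -0.011, 0], -0.3]])

```text
time: 33.65
tcp_pos: [0.421, -0.3259, 0.0072]
orientation: [0.001, 0.028, 1.0, -0.001]
wrist_force: [0.6, -0.2, 0.3]
gripper_width: 0.0297
grasp_force: 0.0
```

```bash
python3 - <<'E'
from h import *
ballnear((.421,-.3248,.013))
E
```

```text
33.65 [ 0.42099676 -0.32591064  0.00723957] (np.int64(287), np.int64(258))
[287.7 258.8] [5, 6, 36, 35, 1000] [ 0.4214 -0.3248  0.013 ]
[0, 1, 15] [-0.001, 0.001, 0.001]
```

play_rows(targets=[[[0, 1, 6], [0, 0, 0], -0.3], [[0, 1, 12], [0, 0, 0], -0.3], [[0, 1, 15], [0, 0, 0], -0.3], [[0, 1, 15], [0, 0, 0], -0.5], [[0, 1, 15], [0, 0, 0], -1], [[0, 1, 15], [0, 0, 0], -1], [[0, 1, 15], [0, 0, 0], -1], [[0, 1, 15], [0, 0, 0], -1]])

```text
time: 34.7
tcp_pos: [0.4208, -0.3247, -0.0084]
orientation: [0.0, 0.028, 1.0, -0.0]
wrist_force: [1.3, 1.6, 3.0]
gripper_width: 0.0142
grasp_force: 59.1
```

play_rows(targets=[[[0, 0, -15], [0, 0, 0], -1], [[0, 0, -60], [0, 0, 0], -1], [[-5, 20, -120], [0, 0, 0], -1], [[-12, 75, -150], [0, 0, 0], -1], [[-22, 135, -170], [0, 0, 0], -1], [[-32, 200, -190], [0, 0, 0], -1], [[-42, 265, -190], [0, 0, 0], -1], [[-52, 325, -190], [0, 0, 0], -1]])

```text
time: 35.7
tcp_pos: [0.4887, -0.0116, 0.1822]
orientation: [0.001, 0.029, 1.0, 0.0]
wrist_force: [0.8, 0.5, -0.8]
gripper_width: 0.0137
grasp_force: 58.6
```

```bash
python3 - <<'E'
from h import *
o=env.get_obs();print(o["time"],o["tcp_pos"],o["gripper_width"],o["grasp_force"]);rel((.52,.135,.18),Rt(-3.8));rel((.52,.135,.004),Rt(-3.8))
E
```

```text
35.7 [ 0.48868697 -0.01161432  0.18219014] 0.013724375389893562 58.63530099391937
[-23, 148, 2] [0.0, 0.001, 0.009]
[-23, 148, 178] [0.0, 0.001, 0.009]
```

play_rows(targets=[[[-8, 55, 0], [0, 0, 0], -1], [[-16, 110, 0], [0, 0, 0.009], -1], [[-23, 145, 20], [0, 0, 0.009], -1], [[-23, 145, 70], [0, 0, 0.009], -1], [[-23, 145, 125], [0, 0, 0.009], -1], [[-23, 145, 160], [0, 0, 0.009], -1], [[-23, 145, 177], [0, 0, 0.009], -1], [[-23, 145, 177], [0, 0, 0.009], -1]])

```text
time: 36.7
tcp_pos: [0.5194, 0.13, 0.0039]
orientation: [-0.001, 0.033, 0.999, -0.001]
wrist_force: [-0.6, 0.9, 0.1]
gripper_width: 0.014
grasp_force: 58.6
```

play_rows(targets=[[[0, 0, 0], [0, 0, 0], -1], [[0, 0, 0], [0, 0, 0], -0.4], [[0, 0, 0], [0, 0, 0], -0.3], [[0, 0, 0], [0, 0, 0], -0.3], [[0, 0, 0], [0, 0, 0], -0.3], [[0, 0, -30], [0, 0, 0], -0.3], [[0, 0, -80], [0, 0, 0], -0.3], [[0, 0, -140], [0, 0, 0], -1]])

```text
time: 37.7
tcp_pos: [0.5188, 0.1305, 0.1447]
orientation: [-0.001, 0.033, 0.999, -0.001]
wrist_force: [1.5, 0.7, -0.7]
gripper_width: 0.0129
grasp_force: 0.0
```

```bash
python3 - <<'E'
from h import *
import pickle
o=env.get_obs();w=cam("wrist");g=cv2.cvtColor(w["img"],cv2.COLOR_RGB2GRAY);pickle.dump((w,o),open("case.pkl","wb"))
print(o["time"],o["tcp_pos"],o["gripper_width"])
for b in [(.521,.171,.021),(.5185,.204,.021),(.5205,.134,.021)]:
  u,v=proj(b,o,w).astype(int);print(u,v)
  for r in range(v-12,v+13,4): print(r,' '.join('%3d'%x for x in g[r,u-24:u+25:3]))
# case rim extents: rows/cols
print("cols along x (v=200)",[(x,int(g[150,x])) for x in range(100,520,6)])
E
```

```text
37.7 [0.5187955  0.13049339 0.14470073] 0.012858192761718804
330 196
184 130  73  83  94  91  94  85 238 242 103  92  92  92  91  91 216 197
188 128  67  80  91  85  67  84  95  94  88  84  90  98  98  97 216 185
192 126  70  77  96  63  85 100 110 109 107  89  90  94  95 109 217 174
196 119  66  67  66  66  89 105 116 118 106  94  69  96  95 117 219 153
200 118  68  68  66  66  66  69  75  74  81  67  65  67  95 135 220 145
204 114  67  65  66  67  68  86  79  71  65  59  63  63  90 149 222 122
208 111  65  67  66  66  67 114 172 121  59  62  60  68  85 162 221 106
366 191
179  90  93  93  91  90  95  96  99  97  93  91  87  87  89  92  94  94
183  94  93  90 215 198  97  98  98  95  95 142 236 156  87  91  96 100
187  95  97  95 216 186  97  66  68  72  77 155 235 130  89  95  91  95
191  97  93  99 215 174  66  72  86  93  89  86 232 112  90  87  89  87
195  96  94 115 219 167  68  84  95 104 102 100 107  98  90  89  87  91
199  67  95 135 221 146  67  83  95 102 105 101 148  96  92  92  97  89
203  63  92 144 221 124  95  73  88  94  95 109 233  88  91  91  95  92
289 198
186  73
[... 649 characters left out ...]
 (166, 97), (172, 92), (178, 121), (184, 120), (190, 120), (196, 100), (202, 181), (208, 176), (214, 185), (220, 183), (226, 186), (232, 176), (238, 194), (244, 133), (250, 133), (256, 131), (262, 130), (268, 136), (274, 136), (280, 122), (286, 164), (292, 164), (298, 132), (304, 140), (310, 134), (316, 220), (322, 221), (328, 222), (334, 223), (340, 202), (346, 204), (352, 208), (358, 206), (364, 109), (370, 124), (376, 230), (382, 221), (388, 204), (394, 204), (400, 207), (406, 204), (412, 204), (418, 205), (424, 225), (430, 222), (436, 210), (442, 204), (448, 202), (454, 198), (460, 61), (466, 196), (472, 202), (478, 216), (484, 198), (490, 91), (496, 93), (502, 90), (508, 91), (514, 89)]
```

All three balls are in the case: each one hides a light tip strip. Next I locate the lid and latch numerically from the top image.

```bash
python3 - <<'E'
from h import *
c=cam("top")
for nm,p,z in [("lidtopL",(133.3,189),.126),("lidtopR",(185.4,192),.126),("lidfrontbottomL",(142,203.5),.024)]: print(nm,atz("top",p,z,c).round(4))
o=env.get_obs();rel((.56,.165,.26),Rt(-3.8));rel((.655,.165,.26),Rt(-3.8));rel((.655,.165,.075),Rt(-3.8))
E
```

```text
lidtopL [0.6192 0.2434 0.126 ]
lidtopR [0.6097 0.0958 0.126 ]
lidfrontbottomL [0.589  0.2473 0.024 ]
[-34, 38, -109] [0.003, 0.012, 0.0]
[-129, 44, -108] [0.003, 0.012, 0.0]
[-126, 43, 77] [0.003, 0.012, 0.0]
```

play_rows(targets=[[[-5, 20, -55], [0, 0, 0], -1], [[-34, 38, -108], [0, 0, 0], -1], [[-90, 42, -108], [0, 0, 0], -1], [[-129, 44, -108], [0, 0.01, 0], -1], [[-129, 44, -60], [0, 0.01, 0], -1], [[-129, 44, -5], [0, 0.01, 0], -1], [[-127, 44, 45], [0, 0.01, 0], -1], [[-127, 44, 70], [0, 0.01, 0], -1]])

```text
time: 38.8
tcp_pos: [0.6466, 0.1661, 0.0692]
orientation: [-0.009, 0.033, 0.999, -0.0]
wrist_force: [0.8, 0.5, 1.0]
gripper_width: 0.0002
grasp_force: 0.0
```

```bash
python3 - <<'E'
from h import *
o=env.get_obs();print(o["time"],o["tcp_pos"],o["wrist_force"]);rel((.60,.165,.082),Rt(-3.8));rel((.55,.165,.082),Rt(-3.8))
E
```

```text
38.8 [0.64663293 0.16612348 0.06921774] [0.84901855 0.52503105 0.97533912]
[47, -4, -12] [-0.002, -0.017, -0.0]
[97, -8, -11] [-0.002, -0.017, -0.0]
```

play_rows(targets=[[[15, 0, -5], [0, 0, 0], -1], [[30, -2, -8], [0, 0, 0], -1], [[45, -3, -12], [0, 0, 0], -1], [[58, -4, -12], [0, 0, 0], -1], [[70, -5, -12], [0, 0, 0], -1], [[80, -6, -12], [0, 0, 0], -1], [[92, -7, -12], [0, 0, 0], -1], [[100, -8, -12], [0, 0, 0], -1]])

```text
time: 39.8
tcp_pos: [0.5483, 0.1646, 0.087]
orientation: [-0.005, 0.033, 0.999, 0.0]
wrist_force: [0.9, -0.4, 0.3]
gripper_width: 0.0002
grasp_force: 0.1
```

```bash
python3 - <<'E'
from h import *
o=env.get_obs();print(o["time"],o["tcp_pos"],o["wrist_force"]);t=cam("top");save(t,"top3")
g=cv2.cvtColor(t["img"],cv2.COLOR_RGB2GRAY);print(g[180:262:3,124:204:3])
E
```

```text
39.8 [0.54830881 0.16461828 0.08700174] [ 0.8769419  -0.35120609  0.3091819 ]
[[ 51  61  77  87  47  52  63  86  85  80  83  82  80  82  83  97 100  96
  106 105 104 107 106 109  51  41  46]
 [ 71  68  65  74  73  45  30  65  84  84  82  85  83  85  83 103 101 104
  107 104 107 101 106 108  51  44  48]
 [ 86  84  82  83  76  57  16  35  97  95  86  89  84  81  81 100 104 101
  105 107 101 105 106 112  53  43  47]
 [ 93  87  88  94  66  42  13   8  91  85  84  93  85  91  90 114 101 109
  105 102  99 105 102 111  36  43  46]
 [101  87 100  94  48  18  12   9  59  88  99  91  99  92  89  78  96 110
  110 116 109 111 107 112  40  42  49]
 [108  79  98  99  86  10   6   5  26  27  30  78  90  92  38  32  55  52
   70  92  93 100  97 104  39  44  48]
 [120  96  99  86  69   8   5   8  24  23  30   6  51  91  34  37  41  52
   59  55  61  56  60  69  35  42  50]
 [104 100  98  41  48  16  10   9  26  27  23  22   7   3   9  13  21  29
   30  28  42  44  49  76  38  44  50]
 [ 81  95  94  26  42  13   6  14  20  26  25  42   8   8   8   1   0   5
    4   9   6  10  24  72  40  43  50]
 [ 92
[... 1442 characters left out ...]
 129 133  37  48  47]
 [ 35  60  81 100 107 105 110 106 108 116 134 135  64  69  66  65  66  79
   54  65  66 130 131 129  42  48  49]
 [ 30  85  90 103 106 110 109 108 108 133 134 135  68  66  67  62  74  54
   52  60  64 130 134 123  36  47  46]
 [ 32  86  90 102 112 105 110 108 107 133 134 133  67  66  65  50  75  53
   49  53  70 127 133 130  38  48  50]
 [ 46  94  92 105 108 108 109 108 111 133 134 124  64  64  65  55  44  51
   54  51  66 120 129 127  40  26  65]
 [ 39  97 109 106 107 109 111 109 111 136 133 122  66  73  71  47  52  53
   53  54  64 110 130 127  39  33  30]
 [ 84  92 107 106 109 112 109 110 112 136 138 128  66  64  80  51  52  51
   45  55 105 113 129 131  39  30  32]]
```

The lid has come down. I'll press it lightly near the front to make sure it's fully shut.

play_rows(targets=[[[20, 0, 0], [0, 0, 0], -1], [[40, 0, 20], [0, 0, 0], -1], [[40, 0, 45], [0, 0, 0], -1], [[40, 0, 55], [0, 0, 0], -1], [[40, 0, 60], [0, 0, 0], -1], [[40, 0, 64], [0, 0, 0], -1], [[40, 0, 66], [0, 0, 0], -1], [[40, 0, 66], [0, 0, 0], -1]])

```text
time: 40.85
tcp_pos: [0.509, 0.1672, 0.0217]
orientation: [-0.005, 0.033, 0.999, 0.0]
wrist_force: [-0.7, 0.5, 0.2]
gripper_width: 0.0002
grasp_force: 0.0
```

play_rows(targets=[[[0, 0, 1], [0, 0, 0], -1], [[0, 0, 2], [0, 0, 0], -1], [[0, 0, 3], [0, 0, 0], -1], [[0, 0, 4], [0, 0, 0], -1], [[0, 0, 5], [0, 0, 0], -1], [[0, 0, 6], [0, 0, 0], -1], [[0, 0, 6], [0, 0, 0], -1], [[0, 0, 6], [0, 0, 0], -1]])

```text
time: 41.85
tcp_pos: [0.509, 0.1674, 0.0197]
orientation: [-0.005, 0.033, 0.999, 0.002]
wrist_force: [-9.7, -0.5, 27.5]
gripper_width: 0.0003
grasp_force: 13.8
```

Contact came at the expected height for a shut lid (35 mm), with a firm 27 N back. Now I plan the latch push.

```bash
cat > latch.py <<'E'
from h import *
X=np.array([.998,-.066,0]);Y=np.array([.066,.998,0]);PV=np.array([.4777,.1241,0])
def c(th,d,z=.0325): 
    p=PV+.055*(-np.cos(th)*X+np.sin(th)*Y)-d*(np.sin(th)*X+np.cos(th)*Y);return (p[0],p[1],z)
E
python3 - <<'E'
from latch import *
print("up/over"); rel((.45,.15,.12)); rel(c(.4,28,.12) if 0 else c(.45,.026,.12),Rt(-3.8)); rel(c(.45,.026),Rt(-3.8))
print(c(.45,.026))
# look for pin with wrist: patch around predicted pin top
o=env.get_obs();w=cam("wrist");g=cv2.cvtColor(w["img"],cv2.COLOR_RGB2GRAY)
u,v=proj((.4287,.1539,.064),o,w).astype(int);print(u,v,o["tcp_pos"])
for r in range(v-40,v+80,6): print(r,' '.join('%3d'%x for x in g[r,u-75:u+75:5]))
E
```

```text
up/over
[59, -21, -100] 
[90, -44, -99] [0.003, -0.011, 0.0]
[89, -45, -12] [0.003, -0.011, 0.0]
(np.float64(0.41702173053392994), np.float64(0.12862548059359324), 0.0325)
232 93 [0.50899871 0.16737353 0.01970049]
53 220 216 206 196 192 192 192 194 194 200 127 128 128 126 127 125 125 125 125 122 122 123 164 172 174 171 154 139 143 144
59 220 216 208 199 194 192 192 194 197 202 128 125 128 128 128 124 124 123 121 122 121 124 169 175 173 166 125 141 145 144
65 222 220 212 203 200 196 193 193 197 199 124 124 130 129 130 124 124 122 121 121 123 166 172 173 171 153 143 144 146 146
71 224 222 215 209 202 203 198 195 194 198 124 125 128 129 126 124 124 120 119 138 136 170 175 173 168 123 114 115 116 145
77 225 224 217 208 206 205 200 198 198 126 127 128 128 127 127 125 122 121 186 183 181 180 138 168 153 111 116 114 148 147
83 226 222 220 215 208 204 203 200 200 125 132 130 129 127 127 126 123 147 175 182 180 178 175 168 122 110 114 113 141 144
89 226 222 222 219 211 201 202 204 202 124 127 129 130 129 132 128 125 119 175 178 178 172 147 130 103 110 114 112 144 144
95 226 224 222 217 211 20
[... 885 characters left out ...]
 136 134 134 130 128 165 167 170 163 155 108 111 112 111 143 145 145 147 147 152
143 226 226 227 226 227 225 224 223 143 145 146 142 140 135 117 167 168 167 164 126 110 110 113 146 144 145 145 147 146 149
149 224 226 228 228 228 227 226 223 144 147 145 143 143 138 162 164 169 164 154 110 113 114 114 142 144 145 147 147 146 148
155 223 226 228 228 227 226 226 225 142 148 146 144 143 135 167 167 167 162 128 114 114 115 144 146 147 146 146 147 148 149
161 225 226 226 226 225 227 225 226 173 151 150 147 145 159 164 168 160 154 115 117 116 146 144 144 147 146 145 148 146 149
167 226 226 227 225 226 227 226 228 152 152 148 146 142 165 165 166 161 134 115 115 115 112 147 145 144 147 147 149 149 148
```

```bash
python3 - <<'E'
from latch import *
o=env.get_obs();w=cam("wrist")
p=atz("wrist",(258,83),.064,w,o);print("pin",p)
for v,u0 in ((149,228),(167,222.5),(125,240)): print("arm centre",atz("wrist",(u0+10,v),.036,w,o))
d=p-[.4777,.1241,.064];print(np.linalg.norm(d[:2]))
g=cv2.cvtColor(w["img"],cv2.COLOR_RGB2GRAY)
for r in range(167,250,5): print(r,' '.join('%3d'%x for x in g[r,150:300:5]))
E
```

```text
pin [0.42596274 0.163193   0.064     ]
arm centre [0.45094023 0.15017502 0.036     ]
arm centre [0.45877387 0.14695359 0.036     ]
arm centre [0.44080775 0.1563568  0.036     ]
0.06484602436428408
167 238 226 227 227 227 226 227 227 227 221 151 150 145 144 161 164 168 162 152 111 114 116 112 144 147 144 146 146 149 149
172 242 227 226 225 227 226 226 226 226 209 149 151 148 146 167 165 166 161 134 112 111 115 147 146 145 146 146 146 149 147
177 185 227 226 225 226 225 224 222 224 148 148 147 147 146 163 166 162 157 105 111 112 113 147 145 144 146 145 147 146 146
182 122 229 223 224 225 222 222 221 220 144 146 146 115 159 161 166 159 145 105 113 113 115 141 143 144 142 143 143 145 146
187 111 205 219 219 222 222 218 220 220 141 146 136 136 163 162 163 159 120 101 113 113 141 142 143 144 139 142 145 146 144
192  91 138 215 216 218 217 212 213 219 142 141 162 149 163 164 160 153 138 100 111 109 141 142 141 141 140 141 143 142 142
197  95 168 205 207 211 210 202 204 207 133 134 162 150 159 159 158 137 147  98 109 109 137 138 136 138 139 142 142 141 143
202  94 242 207 206 208 200 199 200
[... 504 characters left out ...]
  55  54  53  50  52  56  51  51  48  48  48  48  45  46  52  49  47  48  50  48
227  93  90 175  66  66  52  55  54  53  55  53  53  54  51  49  56  53  53  50  49  47  45  51  51  52  54  48  46  52  51
232  92  91 231  65  65  58  51  52  52  52  51  51  52  50  53  52  51  51  49  44  46  47  46  49  49  50  48  47  54  55
237  94  90 159  71  64  50  49  50  50  50  49  50  51  48  49  50  46  49  45  47  44  42  45  44  48  49  50  46  50  48
242  95  90  83  63  71  50  46  48  48  50  46  45  45  46  49  49  45  44  47  44  46  46  47  45  45  47  50  50  43  48
247  95  92  87  60  63  47  48  47  45  47  47  46  45  46  46  53  48  46  47  44  45  42  41  44  43  46  51  47  46  44
```

```bash
python3 - <<'E'
from latch import *
s=cam("scene");t=cam("top");o=env.get_obs();w=cam("wrist")
print("scene pin",atz("scene",(197,200.3),.064,s),"hub",atz("scene",(214.5,205),.045,s),"catch",atz("scene",(185+(562-448)/5.33,150+235/5.33),.042,s))
print("wrist hub",atz("wrist",(222,203),.045,w,o), "wrist pin base guess",atz("wrist",(250,100),.036,w,o))
g=cv2.cvtColor(cv2.imread("pics/top0.png"),cv2.COLOR_BGR2GRAY)
print("cols",list(range(146,198,2)))
for r in range(232,266,2): print(r,' '.join('%3d'%x for x in g[r,146:198:2]))
E
```

```text
scene pin [0.4245949  0.15474302 0.064     ] hub [0.46997679 0.12233556 0.045     ] catch [0.4814175  0.20427428 0.042     ]
wrist hub [0.4727503  0.14227836 0.045     ] wrist pin base guess [0.42982073 0.15717835 0.036     ]
cols [146, 148, 150, 152, 154, 156, 158, 160, 162, 164, 166, 168, 170, 172, 174, 176, 178, 180, 182, 184, 186, 188, 190, 192, 194, 196]
232  37  36  29  29  37  33  38  36  37  32  32  36  37  33  32  38  36  36  29  35  32  14  51 110 109  39
234  27  29  29  28  30  36  38  34  37  38  35  36  41  33  35  31  36  37  31  32  40  17  50 109 106  38
236  73  76  82 116  75  15  29  32  14  12  23  28  33  31  27  29  27  27  30  34  38  18  58 108 110  40
238 134 135 110 157 121  37  78 132 130 128 128 123 119 100  94  95  85  88  23  63  56  37  82 106 114  35
240 132 133 125 160  95  40  83 131 129 127 126 130 127 127 126 166 158  87  40 118 117 111 113 111 108  39
242 131 132 133 131 118 116 134 132 132 129 127 130 127 130 131 162 127 120  66 126 124 122 123 123 120  41
244 131 130 131 133 132 134 134 129 131 129 135 131 131 127 157 163  50  88 127 132 129 12
[... 397 characters left out ...]
 162  50 106  98 102 103 109 122 128 132 133 108  39
254 129 131 132 132 131 130 133 134 129 131 127 101 164 107  55 106 105 104 105 105 116 127 127 132 102  35
256 132 131 131 135 129 133 137 134 131 130 149  51  82  48 103 105 112 102 106 104 113 124 127 129  99  37
258 132 133 132 132 133 132 132 130 128 130 149  82  53  55 105 105 111 104 102 100 102 122 128 128 100  36
260 135 133 133 134 135 132 133 132 131 125 156 163  48 104 103 103 106 104 104 105 107 120 124 132 103  39
262 132 135 134 135 133 131 128 133 132 122 165 101  58 104  95 102 106 103 101 103 109 116 124 132 104  39
264 133 130 132 133 134 133 134 133 129 119 149 117  79 102  99 104 108 101  99  96 103 108 124 128  93  36
```

```bash
python3 - <<'E'
from latch import *
import pickle
w,o=pickle.load(open("case.pkl","rb"));t=cam("top")
g=cv2.cvtColor(w["img"],cv2.COLOR_RGB2GRAY)
for p in ((147.4,221.3),(183.3,223.5)):
    b=atz("top",p,.014,t);u,v=proj(b,o,w);print(b,u,v)
v=183
print([(x,int(g[v,x])) for x in range(170,470,3)])
for b in ((.427,.154,.064),(.474,.123,.045),(.4829,.10,.024),(.4943,.2521,.024)): print("pred",b,proj(b,o,w))
for r in range(60,176,6): print(r,' '.join('%3d'%x for x in g[r,200:400:5]))
E
```

```text
[0.53559064 0.23269877 0.014     ] 393.2376977229849 205.7067745156965
[0.52826291 0.12335686 0.014     ] 278.6325258534491 205.62392095305188
[(170, 97), (173, 95), (176, 93), (179, 91), (182, 121), (185, 118), (188, 119), (191, 119), (194, 118), (197, 120), (200, 96), (203, 183), (206, 185), (209, 188), (212, 164), (215, 187), (218, 178), (221, 187), (224, 181), (227, 189), (230, 183), (233, 191), (236, 189), (239, 192), (242, 198), (245, 130), (248, 130), (251, 129), (254, 125), (257, 56), (260, 56), (263, 71), (266, 74), (269, 71), (272, 72), (275, 73), (278, 177), (281, 152), (284, 73), (287, 73), (290, 72), (293, 71), (296, 71), (299, 67), (302, 149), (305, 155), (308, 71), (311, 74), (314, 95), (317, 95), (320, 93), (323, 91), (326, 232), (329, 248), (332, 100), (335, 94), (338, 91), (341, 92), (344, 92), (347, 94), (350, 192), (353, 226), (356, 95), (359, 95), (362, 97), (365, 97), (368, 94), (371, 95), (374, 220), (377, 224), (380, 87), (383, 91), (386, 95), (389, 97), (392, 95), (395, 165), (398, 226), (401, 111), (404, 91), (407, 95), (410, 96), (413, 77), (416, 61), (419,
[... 2990 characters left out ...]
 204 204 206 190 108 124 227 227 217 204 206
156 187 185 187 186 183 184 187 183 169 128 131 126  73  67  64  71  94 132 157 132 146  77  77 118 106  91 154 165 162 161 140 183 110 107 123 227 224 217 207 207
162 199 180 170 186 169 181 185 194 192 132 129 121  59  76  73  68  63  66  70  71  73  72  74 101 103 103  89  90  87  89  83  80  78  77  85 222 220 216  75  80
168 173 173 179 185 181 161 181 178 185 130 125 123  57  73  71  68  70  68  74  73  73  74  75 104 103 107 103 105  87  93  94 101  97  94  95  92  92  88  95  99
174  71 184 191 193 172 188 186 178 188 130 129 125  55  71  74  70  69  68  71  74  71  73  67  98 100 106 101  98  88  93  93  95  98  97  95  90  92  89  97  95
```

```bash
python3 - <<'E'
from latch import *
import pickle
w,o=pickle.load(open("case.pkl","rb"));t=cam("top")
print("A pin",atz("wrist",(321,76),.064,w,o),"hub",atz("wrist",(293,149),.045,w,o))
print("top pin",atz("top",(168.5,257),.06,t),"hub",atz("top",(177.5,240),.045,t))
E
```

```text
A pin [0.4191927  0.16287303 0.064     ] hub [0.47390582 0.13936782 0.045     ]
top pin [0.42727717 0.15624833 0.06      ] hub [0.47729464 0.13372079 0.045     ]
```

```bash
sed -i 's/PV=.*/PV=np.array([.475,.139,0])/' latch.py; python3 - <<'E'
from latch import *
print(c(.35,.03));rel(c(.35,.03,.12),Rt(-3.8));rel(c(.35,.03),Rt(-3.8))
E
```

```text
(np.float64(0.41255623250621665), np.float64(0.133785702234977), 0.0325)
[95, -40, -99] [0.003, -0.011, 0.0]
[94, -40, -12] [0.003, -0.011, 0.0]
```

play_rows(targets=[[[0, 0, -50], [0, 0, 0], -1], [[0, 0, -99], [0, 0, 0], -1], [[45, -20, -99], [0, 0, 0], -1], [[95, -40, -99], [0, -0.01, 0], -1], [[95, -40, -99], [0, -0.01, 0], -1], [[95, -40, -60], [0, -0.01, 0], -1], [[94, -40, -25], [0, -0.01, 0], -1], [[94, -40, -14], [0, -0.01, 0], -1]])

```text
time: 43.2
tcp_pos: [0.4116, 0.133, 0.0291]
orientation: [-0.001, 0.033, 0.999, -0.001]
wrist_force: [-0.0, -0.6, 1.0]
gripper_width: 0.0002
grasp_force: 0.0
```

```bash
python3 - <<'E'
from latch import *
o=env.get_obs();print(o["time"],o["tcp_pos"],o["wrist_force"])
for th,d in ((.35,.018),(.5,.016),(.75,.016),(1.0,.016),(1.2,.015),(1.4,.014),(1.5,.013),(1.57,.012)): rel(c(th,d))
E
```

```text
43.2 [0.41163107 0.13302221 0.02908227] [-0.00278184 -0.56034952  0.99753022]
[-5, 12, -3] 
[-7, 22, -3] 
[-12, 36, -4] 
[-20, 48, -4] 
[-29, 56, -4] 
[-40, 62, -4] 
[-46, 64, -4] 
[-51, 65, -4]
```

play_rows(targets=[[[-4, 8, -4], [0, 0, 0], -1], [[-6, 17, -4], [0, 0, 0], -1], [[-9, 28, -4], [0, 0, 0], -1], [[-13, 37, -4], [0, 0, 0], -1], [[-20, 48, -4], [0, 0, 0], -1], [[-25, 53, -4], [0, 0, 0], -1], [[-29, 56, -4], [0, 0, 0], -1], [[-29, 56, -4], [0, 0, 0], -1]])

```text
time: 44.2
tcp_pos: [0.4455, 0.1875, 0.0345]
orientation: [0.0, 0.033, 0.999, -0.0]
wrist_force: [0.2, 0.1, 0.6]
gripper_width: 0.0002
grasp_force: 0.0
```

```bash
python3 - <<'E'
from latch import *
o=env.get_obs();print(o["time"],o["tcp_pos"],o["wrist_force"])
w=cam("wrist");g=cv2.cvtColor(w["img"],cv2.COLOR_RGB2GRAY)
u,v=proj((o["tcp_pos"][0]+.015,o["tcp_pos"][1]+.01,.064),o,w).astype(int);print(u,v)
for r in range(v-50,v+50,5): print(r,' '.join('%3d'%x for x in g[r,u-80:u+100:5]))
E
```

```text
44.2 [0.44548809 0.18747792 0.03447082] [0.23376827 0.12750957 0.56506729]
308 306
256 109 110 110 109 108 109 112 109 108 105 104  48  47 100  99 112 112 114 113 116 113 117 114 115 113 115 116 115 116 198 202 206 203 205 204 202
261 109 111 111 109 110 109  62  49  48 105  99  43  47  98  98  48  49  82 117  98 113 126 204 204 204 200 185 198 207 199 203 205 203 203 202 201
266 108 108 109 112 109 111  48  48  49 101  97  41  42  96  98  47  48  49 119 119 122 117 203 202 201 204 200 202 202 199 204 204 203 202 201 202
271 107 107 109 110 109  96  45  46  44  98  98  43  40  96  97  46  50  49 117 123 124 121 204 200 200 203 203 202 202 201 201 203 202 201 201 202
276 106 106 108 108 109  59  44  45  51  98 100  42  42  96  97  53  45  46  75 121 120 115 201 200 202 201 201 204 201 202 200 200 200 202 199 199
281 103 106 107 106 107  42  45  44  92  97  96  41  40  97  96  72  47  48  41 102 102 106 201 201 200 201 199 201 202 202 199 201 202 204 200 201
286  99  98 102 110 118  44  42  45  41  53 112  46  45 116  50  43  45  43  46 102 103 106 202 199 200 198 201 201 201 205 204 1
[... 1242 characters left out ...]
  35  38  39  38  40  34  39  34  36  36  40  38  38  41  38  41  43  42  45  45  39  41  46  44  44  42  47
336  34  38  34  39  34  39  37  35  33  36  38  37  33  36  35  34  33  38  35  37  38  37  34  38  37  40  42  44  43  46  51  46  41  42  45  58
341  37  34  35  35  39  34  35  36  36  33  37  41  33  36  38  33  33  35  37  36  38  30  35  35  38  42  43  42  41  39  52  60  55  45  44  57
346  34  33  34  37  35  34  32  36  28  35  35  58  65  34  33  34  35  33  36  36  33  34  35  37  36  37  40  37  44  37  40  58  56  54  44  44
351  33  33  34  31  34  35  30  35  33  34  33  55  61  33  34  36  34  36  36  38  36  38  32  36  34  34  40  40  36  37  35  37  37  52  40  40
```

play_rows(targets=[[[-5, 3, 0], [0, 0, 0], -1], [[-9, 5, 0], [0, 0, 0], -1], [[-13, 7, 0], [0, 0, 0], -1], [[-16, 8, 0], [0, 0, 0], -1], [[-18, 8, 0], [0, 0, 0], -1], [[-20, 8, 0], [0, 0, 0], -1], [[-22, 8, 0], [0, 0, 0], -1], [[-22, 8, 0], [0, 0, 0], -1]])

```text
time: 45.25
tcp_pos: [0.4639, 0.1944, 0.0339]
orientation: [-0.004, 0.033, 0.999, 0.0]
wrist_force: [-7.6, 1.0, 4.7]
gripper_width: 0.0001
grasp_force: 3.7
```

play_rows(targets=[[[-2, 0, 0], [0, 0, 0], -1], [[-4, 0, 0], [0, 0, 0], -1], [[-6, 0, 0], [0, 0, 0], -1], [[-6, 0, 0], [0, 0, 0], -1], [[-6, 0, 0], [0, 0, 0], -1], [[-6, 0, 0], [0, 0, 0], -1], [[-6, 0, 0], [0, 0, 0], -1], [[-6, 0, 0], [0, 0, 0], -1]])

```text
time: 46.25
tcp_pos: [0.464, 0.1944, 0.0329]
orientation: [-0.01, 0.032, 0.999, 0.0]
wrist_force: [-16.7, 1.5, 11.2]
gripper_width: -0.0003
grasp_force: 8.4
```

A firm stop: 17 N with no further motion. Backing off and checking.

play_rows(targets=[[[15, 0, 0], [0, 0, 0], -1], [[35, -5, -10], [0, 0, 0], -1], [[40, -10, -60], [0, 0, 0], -1], [[50, -40, -120], [0, 0, 0], -1], [[60, -100, -180], [0, 0, 0], -1], [[60, -160, -200], [0, 0, 0], -1], [[60, -200, -200], [0, 0, 0], -1], [[60, -200, -200], [0, 0, 0], -1]])

```text
time: 47.25
tcp_pos: [0.4018, -0.0069, 0.2352]
orientation: [0.001, 0.038, 0.999, 0.003]
wrist_force: [-0.6, 1.4, -0.7]
gripper_width: 0.0
grasp_force: 0.0
```

```bash
python3 - <<'E'
from latch import *
o=env.get_obs();print(o["time"],o["tcp_pos"],o["wrist_force"])
t=cam("top");s=cam("scene");save(t,"t9");save(s,"s9")
P=lambda b:[cv2.projectPoints(np.array([b]),np.array(k["rvec"]),np.array(k["tvec"]),k["K"],None)[0].ravel().round(1) for k in(t,s)]
print("home pin top",P((.4786,.194,.064)),"pivot",P((.475,.139,.045)))
g=cv2.cvtColor(t["img"],cv2.COLOR_RGB2GRAY)
print("top cols",list(range(138,194,2)))
for r in range(196,262,2): print(r,' '.join('%3d'%x for x in g[r,138:194:2]))
g=cv2.cvtColor(s["img"],cv2.COLOR_RGB2GRAY)
print("scene cols",list(range(188,256,2)))
for r in range(176,220,2): print(r,' '.join('%3d'%x for x in g[r,188:256:2]))
E
```

```text
47.25 [ 0.40177324 -0.00691605  0.23517489] [-0.57783767  1.4458636  -0.70008613]
home pin top [array([155.6, 239.5]), array([206.3, 190.1])] pivot [array([175.7, 240.8]), array([213.5, 202.3])]
top cols [138, 140, 142, 144, 146, 148, 150, 152, 154, 156, 158, 160, 162, 164, 166, 168, 170, 172, 174, 176, 178, 180, 182, 184, 186, 188, 190, 192]
196 117 110 111 121 112  99 112 111 103 103 102 105 104 104 108 113 106 120 115 109 115 119 107 107 106 108 109 113
198 112 105 106 112 112 108 117 110 105 115 112 101 103 107 107 106 107 112 112 106 117 117 111 116 115 108 119 116
200 114 110 107 106 100  97  91  97 105 114 109 103 115 118 106 112 114 108 111 108 106 106 105 110 109 109 121 120
202 118  96  76  59 102 124 136 118  38  79  87  88 101  99  96 107 108 108 113 123 109  99 104  91 100 101 106 113
204 103  60  14  11  13  14  16  17  14  17  13  16  21  21  35  40  57  54  73  71  80 130 133 137  33  92 103 111
206 102  39  12  15  19  15  13  14  19  11  19  17  17  16  15  17  15  17  15  15  17  17  19  14  17  19  10  61
208 104  31  13  15  18  18  17  14  13  19  16  16  21  19
[... 5634 characters left out ...]

210 237 238 236 239 235 235 236 237 234 234 235 241 113 112 115   9  15  29  31  22  16  14  15  14  12   8   8  66 232 228 120 113 113 113
212 236 235 236  66 232 232 232 231 233 231 233 235 176 119 114  21  16  15  15  14  16  13  12   7  47 206 201 214 106 114 114 113 113 113
214 234 234 235 234 230 223 214 215 217 220 223 225 222 110 116  59   9  14  13   8   6  44 196 193 167 186 100 101 115 114 113 113 112 108
216 233 231 221 211 203 206 203 207 212 206 215 226 233 238 237 230  87   0  42 189 191 199 147 100 101 103 104 101 102 113 111 109 106 105
218 215 207 206 202 200 202 211 209 202 206 215 230 233 234 234 199 193 189 192 176 158 102 103 103 102 101 102 102 101 108 106 107 100 102
```

The top view shows the arm lying along the case front: bright from (162..178,240), with the pin at (156,239) against a predicted home of (155.6,239.5). The lid is shut. Handing in.

```bash
python3 -c "
from cell import env
print(env.job_done())"
```

```text
the job is handed in; nothing more can be done
None
```

The job is handed in at about 47 s: all three balls were tapped out and put in the case, the lid shut, and then the latch swung until it stopped firmly in its catch, but `job_done` gave no verdict.

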